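Seat the upright arm of a differential spider and offer up its bevel gear

ROBOT

A 6-joint arm with a two-finger parallel gripper is mounted at the origin on the work surface; the furniture and walls round the work are solid. World frame = base frame: x ahead of the robot, y to its left, z up, the work surface at z = 0. Lengths are in m, angles in rad, forces in N, time in s.
With the tool pointing down it reaches from about 0.375 to 0.975 m from the base axis. Payload 3.8 kg.
Tool frame: the origin (TCP) lies at the very end of the fingers, on their centre line; the grasp point (between the pads) lies 19 mm behind it (bot.grip_point_offset is the distance from the TCP to the grasp point, in m); z points along the fingers, x is the direction in which the jaws open and shut, and the axes are right-handed (so a half turn about z gives the same grasp; the last joint's range is limited). The gripper opens to 85 mm and grips with 20 to 120 N. Pads are 22 mm wide; open, the fingers measure 114 mm over their backs; the gripper's body (76 mm by 85 mm) begins 54 mm behind the grasp point. The pads swing forward as they close: fully open they stand 13 mm farther back than shut.
Start: joints at [1.102, 0.264, 1.604, -0, 1.274, -0.037], TCP at [0.282, 0.613, 0.231] pointing down, gripper open.
Joint ranges: [-2.63, 2.63], [-0.94, 2.18], [0.31, 2.57], [-1.31, 4.45], [0, 2.66], [-2.55, 2.55]. Speed limits (rad/s): [2.57, 2.57, 3.14, 3.14, 3.14, 3.14].

INTERFACE

Orientations are given as a rotation vector (axis times angle).
In Python, from workcell import bot, read_camera gives the robot as it stands.
- The arm moves only by the tool arm_command, never from a script. Its argument "rows" is a list of rows, each an object with "delta_rot": the turn, a rotation vector about the tool's x, y, z in rad, a list of three; "xyz": the shift along the tool's x, y, z in m, a list of three; "gripper": the finger opening in m, from 0 to 0.0854. A call has 1 to 12 rows; each row shifts and turns the commanded pose from where the row before left it, along the tool's axes as they then stand; what a row does not reach is not made up. A row lasts 1/10 s, in which the tool goes at most 50 mm and 8.59 degrees, less where a joint would pass 70% of its speed; a pose out of reach is approached as far as the arm can. A call is refused whole if a number of a shift passes 0.05 or a number of a turn 0.15, either way. A call with a gripper value outside its range is refused whole. The fingers move at their own pace and stop on an object; "force" is the grip in N (left out, the last holds). Time passes only in rows, so rows that do not move let the fingers close. It gives the time, the measured TCP pose, the force and the opening at its end, in the units of the state.
- bot.read_state(): the state, without advancing time (a new reading comes with each control period).
- read_camera(name): name is "scene" or "top"; returns a dict with "pixels" (400x640x3 uint8, red, green, blue), "range_z" (400x640 float32, m along the optical axis (not along the pixel's ray), 0 where there is no reading), "intrinsics" (3x3 intrinsics, pixels), "camera_from_world" (4x4, takes a point from world to camera coordinates). Camera axes: x right, y up, looking along -z (the intrinsics and any distortion apply to the point x, -y, -z); pixel columns grow to the right and rows downward; lengths in m; the calibration is good to about 2 mm. A picture is of the moment at which its call begins.
- bot.finish_job(): hands the job in, once; it reports no verdict.
The state is a dict: "time": time; "q": joint angles; "joint_vel": joint speeds; "joint_torque": joint torques, N m; "tool_pos": TCP position; "tcp_rot": TCP orientation; "wrist_force": force on the tool from outside, world axes, zero at the start; "torque": the same for the moment, N m; "width": opening from 0.0 (shut) to 1.0 (fully open).
Only numpy, scipy, OpenCV 4.12 (cv2) and the standard library are available. Lean on these libraries where they do the work, as an engineer would, in place of code of your own. Each camera call takes 0.05 s, during which the arm holds its last target.

TASK

We are building up this differential spider: two of its arms already carry their bevel gears, and the third, the shaft standing upright in the spider on the V-block, is still a few millimetres proud. Push that shaft straight down until it is fully home, and only then take the bevel gear that waits small end down in the wooden kit tray, lift it over the things on the bench without disturbing any of them, and bring it above the shaft. Finish while holding it there, level and with its bore in line with the shaft, its small end just under a centimetre above the end of the shaft and never touching the spider or the shaft: I will oil the shaft and guide the gear on by hand, so do not put it on or let go.

Things in the scene. Friction and masses are not known exactly. Their poses are not given: they have to be found in the camera images.
- v_block: Fixture, fixed to the bench: base plate 118 x 50 x 8 mm (long side along x), on it a V-block holding a round spider block (54 mm diameter, 36 mm long, axis along x, 66 mm above the bench). Two level arms reach 70 mm out along +y and -y, each with a 56 mm bevel gear (tops 94 mm above the bench); the third arm stands upright in the middle. Origin: centre of the plate's underside; z up.
- upright_shaft (a joint): How far the upright shaft has been pushed into the spider, in m: 0 is 9 mm proud, 0.009 is fully home against its stop. It starts 5 to 9 mm proud. It slides straight down only, is a stiff push fit (about 9 N moves it) and stays where it is left.
- shaft_top (a point): Centre of the flat upper end of the upright shaft (steel, 19 mm diameter). It is 136 mm above the bench when the shaft is fully home, up to 145 mm before. The shaft is vertical, above the origin of the fixture.
- gear_tray: Wooden kit tray, a fixed board 240 x 68 x 12 mm (long side along its x) with a row of four round pockets, 48 mm diameter and 6 mm deep, 58 mm apart; one of them holds the bevel gear, the others are empty. Origin: centre of its underside, z up.
- pocket (a point): Centre of the floor of the tray pocket in which the gear stands at the start, 6 mm above the bench.
- bevel_gear: The gear to carry: steel, about 0.19 kg, 26 mm high, standing small end down, its smooth rounded back and bore seen from above. Widest circle 56 mm diameter, 18 mm above the small end (see point gear_rim); narrows to 22 mm at the small end and 34 mm at the back. Origin: centre of the small end, its underside; z points up the bore, small end to back.
- gear_rim (a point): Centre of the gear's widest circle (56 mm diameter), where to grip it: on the gear's axis, 18 mm above its small end; at the start 24 mm above the bench and 12 mm above the top of the tray.
- spare_gear: Bystander: a like bevel gear, 56 x 56 x 26 mm, lying teeth up (back down) on the bench itself. Origin: centre of its underside.
- lock_bottle: Bystander: thread-lock bottle with a pointed cap, 36 mm diameter, 123 mm tall, standing between the tray and the fixture. Origin: centre of its underside.
- roller_bearing: Bystander: tapered roller bearing cone, 66 mm diameter, 30 mm high, lying on the bench. Origin: centre of its underside.
- lip_seal: Bystander: lip seal ring, 67 mm diameter, 16 mm high, lying on the bench. Origin: centre of its underside.
There are look-alikes about, which are no part of the job. What is shaped like the bevel_gear but yellow is not meant.

How it is judged:
By the outcome, as a careful person would: the job done as asked, in the order asked, and still so for the second after the job is handed in, while the arm keeps its last pose, push and grip.
It also fails if it takes over 48 s, if anything falls off the work surface, if the arm or the gripper's body presses on something with over 40 N, if the wrist force passes 120 N, or if a joint passes its speed limit or range.

## Working session

There is one attempt and no reset: what is moved stays moved. The work goes in short steps, Python scripts to look and compute and a tool call to move; the robot and the scene stay as the last step left them, time stands still between calls to the robot, and variables do not carry over. Pictures are saved under pics/ and viewed, and the job is handed in when it is done.

Besides the shell and the picture viewer there is one more tool, called after "Call:" as name([rows], argument=value, ...), one row to a line, values as JSON. arm_command: Moves the arm, as the interface text tells. Its arguments: {"type":"object","properties":{"rows":{"type":"array","items":{"type":"object","properties":{"delta_rot":{"type":"array","items":{"type":"number"}},"xyz":{"type":"array","items":{"type":"number"}},"gripper":{"type":"number"}}}},"force":{"type":"number"}},"required":["rows"]}

```bash
mkdir -p pics; ls; python3 - <<'E'
from workcell import bot, read_camera
import numpy as np, cv2
print(bot.read_state(), bot.grip_point_offset)
for n in ("scene","top"):
    c=read_camera(n); np.savez(f"{n}0.npz",**c)
    cv2.imwrite(f"pics/{n}0.png",c["pixels"][:,:,::-1])
    print(n,c["intrinsics"],c["camera_from_world"],[k for k in c])
E
```

```text
pics
{'time': 0.0, 'q': array([ 1.10209948e+00,  2.64787192e-01,  1.60538367e+00,  1.19812943e-05,
        1.27368040e+00, -3.69018976e-02]), 'joint_vel': array([-8.55348184e-04, -1.35212432e-03, -6.22329616e-04, -2.64527549e-03,
       -7.06226856e-04,  2.05668308e-05]), 'joint_torque': array([-6.69016226e-04, -5.15091527e+01, -3.67324305e+01,  9.08064339e-05,
        1.28497003e-02,  2.22126420e-05]), 'tool_pos': array([0.28215802, 0.61239474, 0.22993386]), 'tcp_rot': array([ 2.64480025,  1.69336469, -0.00306443]), 'wrist_force': array([ 0.19256475, -1.04715316,  0.94413903]), 'torque': array([ 0.04936535,  0.01060988, -0.04869344]), 'width': 1.001353864714021} 0.0187
scene [[439.44764784   0.         318.99829995]
 [  0.         439.44764784 201.89342702]
 [  0.           0.           1.        ]] [[ 0.73708584 -0.67571559 -0.01062595 -0.54347063]
 [ 0.39070259  0.41325237  0.82254116 -0.16066146]
 [-0.55141268 -0.61043503  0.56860631 -0.96719832]
 [ 0.          0.          0.          1.        ]] ['pixels', 'range_z', 'intrinsics', 'camera_from_world']
top [[410.49141426   0.         317.70227364]
 [  0.         410.49141426 202.33182831]
 [  0.           0.           1.        ]] [[ 0.00310815 -0.99953231 -0.03042213 -0.27180239]
 [ 0.99921492  0.00190274  0.03957164 -0.49769181]
 [-0.03949525 -0.03052124  0.99875351 -1.00647895]
 [ 0.          0.          0.          1.        ]] ['pixels', 'range_z', 'intrinsics', 'camera_from_world']
```

View pics/scene0.png

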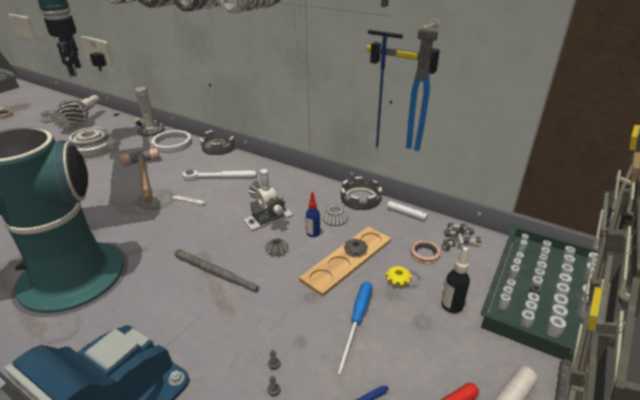

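View pics/top0.png

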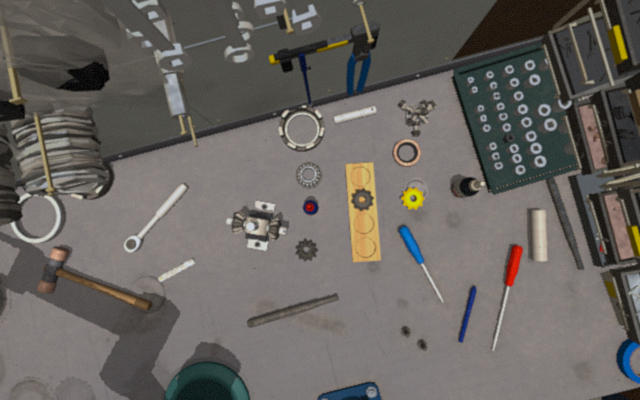

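The top view shows the fixture at about (257,226) and the bottle at (311,206). The tray runs (345–380, 163–262).

Candidates for the gear:
- grey gear in the tray at (362,199)
- grey spare on the bench at (306,249), teeth up
- yellow gear at (412,198), ruled out by its colour

I choose the one at (362,199) and will check it in a crop.

```bash
cat > h.py <<'E'
import numpy as np, cv2
from workcell import bot, read_camera
def load(n,i=0): return dict(np.load(f"{n}{i}.npz"))
def grab(n,i):
    c=read_camera(n); np.savez(f"{n}{i}.npz",**c); return c
def crop(c,x0,y0,x1,y1,s,f):
    im=c["pixels"][y0:y1,x0:x1,::-1]; cv2.imwrite("pics/"+f,cv2.resize(im,None,fx=s,fy=s,interpolation=cv2.INTER_CUBIC))
def proj(c,P):
    P=np.atleast_2d(P); M=c["camera_from_world"]; q=P@M[:3,:3].T+M[:3,3]
    K=c["intrinsics"]; return np.c_[K[0,0]*q[:,0]/-q[:,2]+K[0,2], -K[1,1]*q[:,1]/-q[:,2]+K[1,2]]
def ray(c,u,v):
    K=c["intrinsics"];M=c["camera_from_world"];R=M[:3,:3]
    d=np.array([(u-K[0,2])/K[0,0],-(v-K[1,2])/K[1,1],-1.])
    return -R.T@M[:3,3], R.T@d
def atz(c,u,v,z):
    o,d=ray(c,u,v); return o+d*(z-o[2])/d[2]
def cloud(c):
    z=c["range_z"];K=c["intrinsics"];M=c["camera_from_world"]
    v,u=np.indices(z.shape); 
    p=np.stack([(u-K[0,2])/K[0,0]*z,-(v-K[1,2])/K[1,1]*z,-z],-1)
    w=(p-M[:3,3])@M[:3,:3]; w[z==0]=np.nan; return w
E
python3 - <<'E'
from h import *
t=load("top");s=load("scene")
crop(t,215,150,395,275,4,"t1.png"); crop(s,230,160,400,300,4,"s1.png")
w=cloud(t)
for n,(u,v) in dict(shaft=(257,226),gear=(362,199),spare=(306,249),bottle=(311,206),bearing=(309,175),bench=(330,290),tray=(363,218)).items():
    print(n,w[v,u].round(4),w[v-1:v+2,u-1:u+2,2].round(3).tolist())
E
```

```text
shaft [ 0.4415 -0.1391  0.1091] [[0.119, 0.102, 0.094], [0.122, 0.109, 0.096], [0.118, 0.102, 0.094]]
gear [ 0.5067 -0.3794  0.0069] [[0.009, 0.006, 0.007], [0.009, 0.007, 0.006], [0.003, 0.003, 0.008]]
spare [ 0.3832 -0.2418  0.0005] [[0.003, -0.0, -0.0], [0.001, 0.001, 0.001], [-0.003, 0.0, -0.001]]
bottle [ 0.4863 -0.2587  0.1051] [[0.116, 0.097, 0.097], [0.12, 0.105, 0.093], [0.12, 0.11, 0.095]]
bearing [ 5.666e-01 -2.485e-01  4.000e-04] [[0.0, 0.0, 0.001], [-0.002, 0.0, -0.002], [0.0, 0.001, 0.001]]
bench [ 0.2829 -0.3013 -0.0014] [[-0.001, -0.002, -0.0], [0.0, -0.001, -0.001], [-0.003, -0.0, -0.002]]
tray [ 0.4601 -0.3816  0.0088] [[0.009, 0.005, 0.006], [0.01, 0.009, 0.004], [0.004, 0.007, 0.007]]
```

View pics/t1.png

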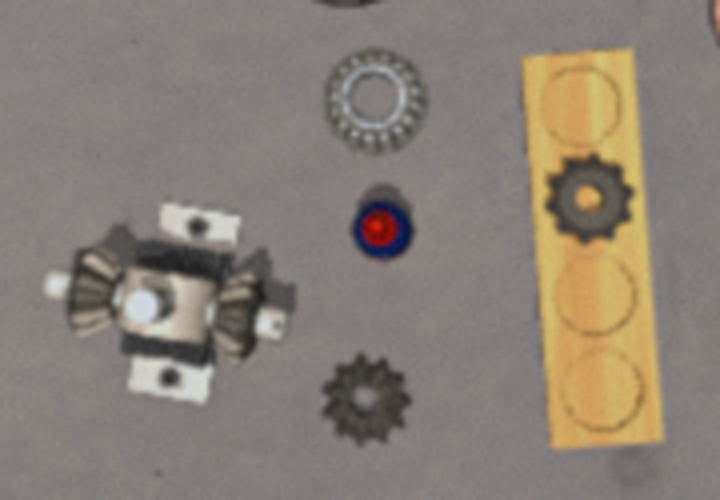

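View pics/s1.png

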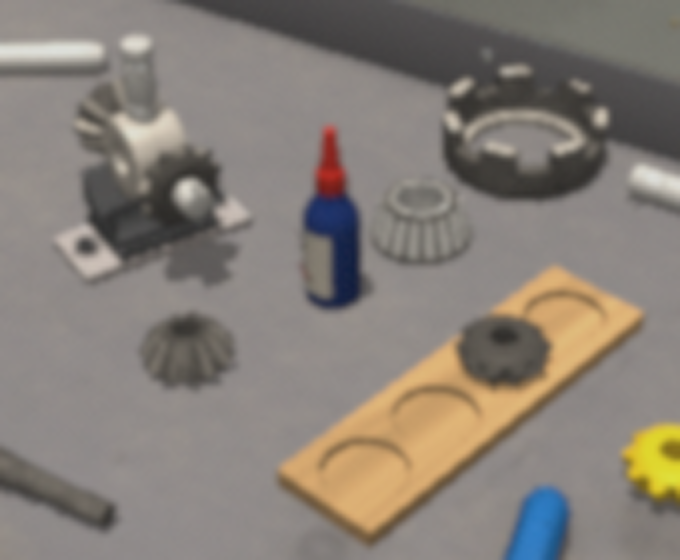

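```bash
python3 - <<'E'
from h import *
t=load("top");s=load("scene")
crop(t,335,175,390,225,12,"t2.png"); crop(t,225,195,295,255,11,"t3.png")
crop(s,240,160,310,235,8,"s2.png"); crop(s,335,225,380,270,12,"s3.png")
for c in (t,s): print(np.linalg.inv(c["camera_from_world"])[:3,3])
E
```

```text
[ 0.45839475 -0.30144727  1.01665006]
[-0.06997007 -0.89124957  0.67633084]
```

View pics/t2.png

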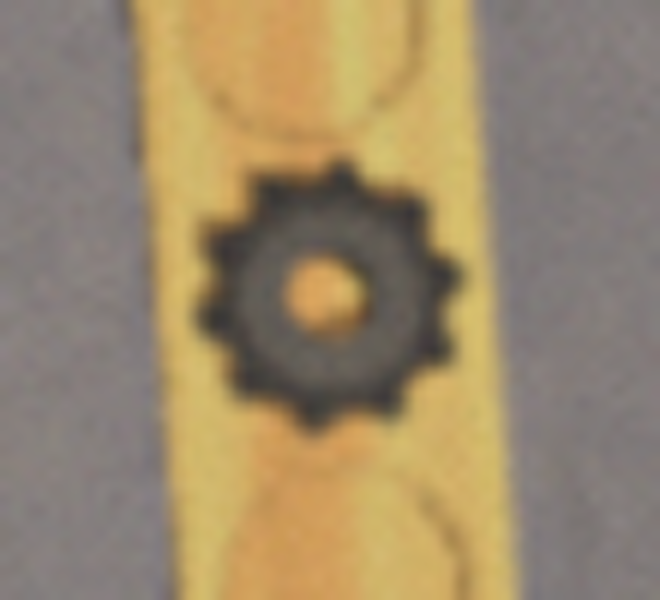

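View pics/t3.png

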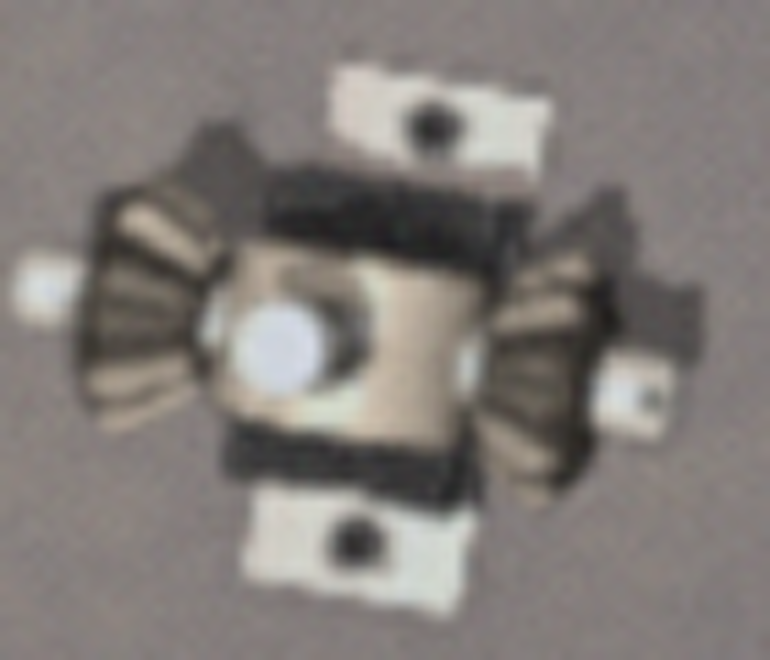

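View pics/s2.png

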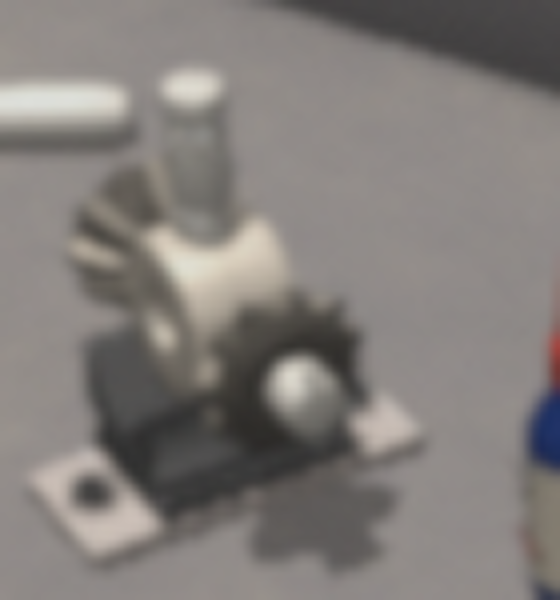

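View pics/s3.png

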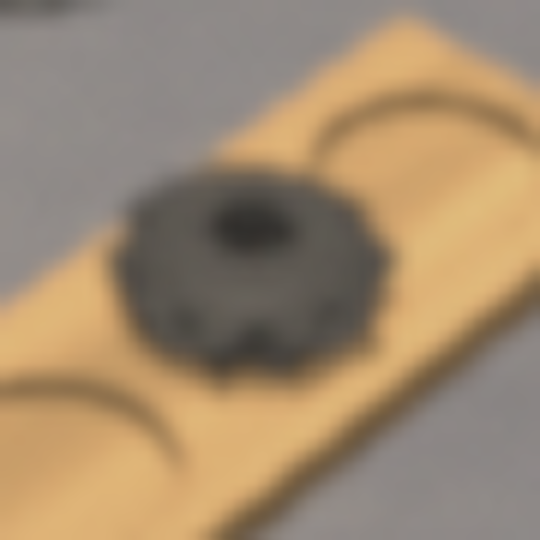

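```bash
cat >> h.py <<'E'
def tri(obs):
    A=np.zeros((3,3));b=np.zeros(3)
    for c,u,v in obs:
        o,d=ray(c,u,v); d=d/np.linalg.norm(d); P=np.eye(3)-np.outer(d,d); A+=P;b+=P@o
    x=np.linalg.solve(A,b); return x,[proj(c,x)[0]-[u,v] for c,u,v in obs]
E
python3 - <<'E'
from h import *
t=load("top");s=load("scene")
def T(x,y,s_,x0,y0): return x0+(x+.5)/s_-.5, y0+(y+.5)/s_-.5
print("shaft tri",tri([(t,*T(277,348,11,225,195)),(s,*T(192,90,8,240,160))]))
for z in (.141,.145): print("shaft top only",z,atz(t,*T(277,348,11,225,195),z),"scene",atz(s,*T(192,90,8,240,160),z))
print("gear rim top",atz(t,*T(330,295,12,335,175),.024),"scene bore",atz(s,*T(252,222,12,335,225),.032))
print("bottle tip", atz(t,215+380/4,150+228/4,.123), atz(s,230+330/4,160+128/4,.123),"base",atz(s,230+332/4,160+298/4,0))
a=atz(t,*T(435,128,11,225,195),.008);b=atz(t,*T(355,543,11,225,195),.008);print("plate",a,b,(a+b)/2,np.degrees(np.arctan2(*(a-b)[1::-1])))
a=atz(t,*T(48,290,11,225,195),.066);b=atz(t,*T(640,395,11,225,195),.066);print("arms",a,b,(a+b)/2,np.degrees(np.arctan2(*(a-b)[1::-1])))
a=atz(t,*T(525,58,4,215,150),.012);b=atz(t,*T(553,447,4,215,150),.012);c=atz(t,*T(634,49,4,215,150),.012);d=atz(t,*T(663,440,4,215,150),.012);print("tray",a,b,c,d,np.degrees(np.arctan2(*(a-b)[1::-1])),np.degrees(np.arctan2(*(c-d)[1::-1])))
print("spare",atz(t,*T(366,399,4,215,150),.008)); print("bearing",atz(t,*T(375,98,4,215,150),.03))
from scipy.spatial.transform import Rotation as R
st=bot.read_state();print(R.from_rotvec(st["tcp_rot"]).as_matrix().round(3))
E
```

```text
shaft tri (array([ 0.4414265 , -0.12901116,  0.14087838]), [array([-0.07604186,  0.0914327 ]), array([0.10587702, 0.00761289])])
shaft top only 0.141 [ 0.44162498 -0.12919697  0.141     ] scene [ 0.44114761 -0.1289804   0.141     ]
shaft top only 0.145 [ 0.44170159 -0.12998381  0.145     ] scene [ 0.43732853 -0.13467609  0.145     ]
gear rim top [ 0.50559994 -0.37817418  0.024     ] scene bore [ 0.50421132 -0.37743821  0.032     ]
bottle tip [ 0.48351716 -0.25737084  0.123     ] [ 0.48273498 -0.25762563  0.123     ] base [ 0.48051456 -0.25842959  0.        ]
plate [ 0.48851555 -0.1382176   0.008     ] [ 0.39557418 -0.12100751  0.008     ] [ 0.44204486 -0.12961255  0.008     ] -10.490713326337586
arms [ 0.45227584 -0.06555176  0.066     ] [ 0.43058    -0.19147206  0.066     ] [ 0.44142792 -0.12851191  0.066     ] 80.22402676235785
tray [ 0.59210315 -0.3396333   0.012     ] [ 0.35468186 -0.35671196  0.012     ] [ 0.5975775  -0.40628459  0.012     ] [ 0.35932316 -0.42327954  0.012     ] 4.114424833952866 4.080060887978157
spare [ 0.38282424 -0.24259092  0.008     ]
bearing [ 0.56553622 -0.24854977  0.03      ]
[[ 0.419  0.908 -0.001]
 [ 0.908 -0.419 -0.002]
 [-0.002 -0.    -1.   ]]
```

```bash
python3 - <<'E'
from h import *
from scipy.spatial.transform import Rotation as R
w=np.concatenate([cloud(load("scene")).reshape(-1,3),cloud(load("top")).reshape(-1,3)])
for y in np.arange(-.5,.75,.1):
    m=(abs(w[:,1]-y)<.05)&(w[:,0]>.2)&(w[:,0]<.62); z=w[m]
    if m.sum(): i=z[:,2].argmax(); print(round(y,2),z[i].round(3),np.percentile(z[:,2],99.5).round(3))
st=bot.read_state();M=R.from_rotvec(st["tcp_rot"]).as_matrix()
D=np.array([.4414,-.1292,.200])-st["tool_pos"]; print("tool shift",M.T@D, "level rot",(M.T@R.from_matrix(M).as_matrix()).shape)
zt=M[:,2]; ax=np.cross(zt,[0,0,-1]); print("level delta (tool)",M.T@ax)
E
```

```text
-0.5 [ 0.429 -0.472  0.034] 0.03
-0.4 [ 0.517 -0.37   0.036] 0.033
-0.3 [ 0.482 -0.253  0.124] 0.099
-0.2 [ 0.577 -0.151  0.801] 0.794
-0.1 [ 0.569 -0.132  0.815] 0.81
-0.0 [ 0.543 -0.049  0.713] 0.7
0.1 [0.564 0.05  0.553] 0.551
0.2 [0.447 0.177 0.48 ] 0.474
0.3 [0.423 0.253 0.474] 0.466
0.4 [0.38  0.363 0.466] 0.458
0.5 [0.544 0.455 0.42 ] 0.407
0.6 [0.253 0.586 0.454] 0.451
0.7 [0.471 0.732 0.409] 0.405
tool shift [-0.60684614  0.45501677  0.03128016] level rot (3, 3)
level delta (tool) [-1.20653344e-04  2.09953606e-03  6.38803323e-23]
```

```bash
python3 - <<'E'
from h import *
for n in("scene","top"):
    c=load(n);w=cloud(c);m=(w[...,2]>.25)&(w[...,0]>.0)&(w[...,0]<.85)&(w[...,1]<.5)&(w[...,1]>-.8)
    im=c["pixels"].copy(); im[m]=[255,0,255]; cv2.imwrite(f"pics/hi_{n}.png",im[:,:,::-1])
    k,l,st,ce=cv2.connectedComponentsWithStats(m.astype(np.uint8))
    for i in range(1,k):
        if st[i,4]>30: p=w[l==i]; print(n,st[i],p.min(0).round(2),p.max(0).round(2))
E
```

```text
scene [108   0  27   4  69] [0.37 0.36 0.45] [0.43 0.42 0.47]
scene [  137     0   497   152 48232] [ 0.41 -0.67  0.25] [0.85 0.5  0.53]
scene [629 125  11  61 457] [ 0.61 -0.8   0.25] [ 0.85 -0.75  0.38]
scene [   6  128   79   65 3124] [ 0.   -0.09  0.25] [0.1  0.05 0.34]
scene [610 170  20  54 412] [ 0.58 -0.8   0.25] [ 0.82 -0.74  0.29]
top [    0     0   533   226 50596] [ 0.45 -0.66  0.25] [0.85 0.29 0.82]
top [572   0  18  13  65] [ 0.84 -0.76  0.25] [ 0.85 -0.75  0.29]
top [ 594    0   46   76 2349] [ 0.7  -0.8   0.32] [ 0.82 -0.74  0.39]
top [567  24  20  58 187] [ 0.71 -0.77  0.25] [ 0.82 -0.74  0.26]
top [621  72  19  59 554] [ 0.6  -0.8   0.32] [ 0.69 -0.78  0.38]
top [591  84  27  63 870] [ 0.59 -0.8   0.25] [ 0.69 -0.78  0.3 ]
```

View pics/hi_top.png

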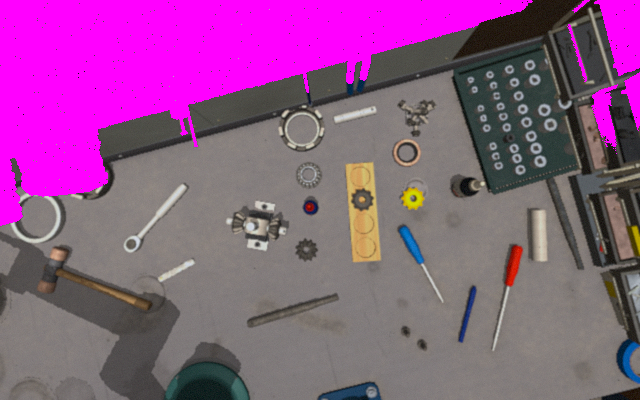

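```bash
python3 - <<'E'
from h import *
w=np.concatenate([cloud(load("scene")).reshape(-1,3),cloud(load("top")).reshape(-1,3)])
w=w[(w[:,2]>.2)&(w[:,2]<.85)]
# drop arm itself
for P in [(.2822,.6124),(.32,.43),(.36,.25),(.40,.06),(.4414,-.1292),(.48,-.25),(.505,-.378)]:
    d=np.hypot(w[:,0]-P[0],w[:,1]-P[1]); i=np.argsort(d)[:40:13]; print(P,[(d[j].round(3),w[j].round(2).tolist()) for j in i])
E
```

```text
(0.2822, 0.6124) [(np.float64(0.008), [0.29, 0.61, 0.34]), (np.float64(0.016), [0.3, 0.62, 0.33]), (np.float64(0.02), [0.3, 0.62, 0.34]), (np.float64(0.022), [0.3, 0.62, 0.32])]
(0.32, 0.43) [(np.float64(0.05), [0.37, 0.41, 0.46]), (np.float64(0.063), [0.37, 0.4, 0.46]), (np.float64(0.076), [0.38, 0.38, 0.46]), (np.float64(0.087), [0.39, 0.38, 0.46])]
(0.36, 0.25) [(np.float64(0.057), [0.41, 0.27, 0.47]), (np.float64(0.059), [0.42, 0.27, 0.47]), (np.float64(0.061), [0.42, 0.27, 0.46]), (np.float64(0.062), [0.41, 0.29, 0.46])]
(0.4, 0.06) [(np.float64(0.075), [0.46, 0.11, 0.49]), (np.float64(0.077), [0.46, 0.11, 0.5]), (np.float64(0.077), [0.46, 0.1, 0.5]), (np.float64(0.078), [0.46, 0.1, 0.51])]
(0.4414, -0.1292) [(np.float64(0.09), [0.48, -0.05, 0.65]), (np.float64(0.092), [0.49, -0.05, 0.65]), (np.float64(0.092), [0.53, -0.11, 0.77]), (np.float64(0.092), [0.53, -0.11, 0.77])]
(0.48, -0.25) [(np.float64(0.121), [0.54, -0.15, 0.55]), (np.float64(0.125), [0.55, -0.14, 0.55]), (np.float64(0.127), [0.55, -0.14, 0.55]), (np.float64(0.129), [0.58, -0.17, 0.72])]
(0.505, -0.378) [(np.float64(0.151), [0.63, -0.29, 0.66]), (np.float64(0.152), [0.63, -0.29, 0.67]), (np.float64(0.152), [0.63, -0.29, 0.67]), (np.float64(0.152), [0.63, -0.29, 0.66])]
```

```bash
python3 - <<'E'
from h import *
t=cloud(load("top")).reshape(-1,3);s=cloud(load("scene")).reshape(-1,3)
for nm,w0 in(("top",t),("scene",s)):
  for P in [(.21,.364),(.40,.06),(.4414,-.1292),(.505,-.378)]:
    o=[]
    for a in (.2,.3,.4,.5,.6,.7):
        w=w0[(w0[:,2]>a)&(w0[:,2]<a+.1)]
        w=w[np.hypot(w[:,0],w[:,1])>.15]
        d=np.hypot(w[:,0]-P[0],w[:,1]-P[1])
        if len(d): o.append((a,d.min().round(3),w[d.argmin()].round(2).tolist()))
    print(nm,P,o)
E
```

```text
top (0.21, 0.364) [(0.2, np.float64(0.364), [0.57, 0.35, 0.2]), (0.3, np.float64(0.395), [0.59, 0.27, 0.3]), (0.4, np.float64(0.319), [0.45, 0.15, 0.47]), (0.5, np.float64(0.353), [0.46, 0.11, 0.5]), (0.6, np.float64(0.479), [0.5, -0.01, 0.67]), (0.7, np.float64(0.505), [0.51, -0.04, 0.7])]
top (0.4, 0.06) [(0.2, np.float64(0.241), [0.63, 0.13, 0.25]), (0.3, np.float64(0.243), [0.64, 0.12, 0.31]), (0.4, np.float64(0.077), [0.46, 0.1, 0.5]), (0.5, np.float64(0.076), [0.46, 0.11, 0.51]), (0.6, np.float64(0.127), [0.5, -0.01, 0.67]), (0.7, np.float64(0.151), [0.51, -0.04, 0.7])]
top (0.4414, -0.1292) [(0.2, np.float64(0.249), [0.68, -0.07, 0.22]), (0.3, np.float64(0.25), [0.68, -0.07, 0.37]), (0.4, np.float64(0.137), [0.51, -0.01, 0.5]), (0.5, np.float64(0.102), [0.54, -0.14, 0.55]), (0.6, np.float64(0.09), [0.48, -0.05, 0.65]), (0.7, np.float64(0.092), [0.53, -0.11, 0.77])]
top (0.505, -0.378) [(0.2, np.float64(0.21), [0.71, -0.34, 0.2]), (0.3, np.float64(0.212), [0.71, -0.34, 0.37]), (0.4, np.float64(0.194), [0.7, -0.35, 0.47]), (0.5, np.float64(0.207), [0.67, -0.26, 0.55]), (0.6, np.
[... 203 characters left out ...]
p.float64(0.162), [0.37, 0.4, 0.46]), (0.5, np.float64(0.851), [0.75, -0.3, 0.5])]
scene (0.4, 0.06) [(0.2, np.float64(0.236), [0.63, 0.13, 0.3]), (0.3, np.float64(0.238), [0.63, 0.12, 0.31]), (0.4, np.float64(0.075), [0.46, 0.11, 0.49]), (0.5, np.float64(0.497), [0.75, -0.3, 0.5])]
scene (0.4414, -0.1292) [(0.2, np.float64(0.246), [0.68, -0.06, 0.21]), (0.3, np.float64(0.246), [0.68, -0.08, 0.31]), (0.4, np.float64(0.135), [0.5, -0.01, 0.5]), (0.5, np.float64(0.347), [0.75, -0.3, 0.5])]
scene (0.505, -0.378) [(0.2, np.float64(0.209), [0.71, -0.36, 0.21]), (0.3, np.float64(0.21), [0.71, -0.34, 0.31]), (0.4, np.float64(0.194), [0.7, -0.35, 0.47]), (0.5, np.float64(0.252), [0.75, -0.31, 0.5])]
```

```bash
python3 - <<'E'
from h import *
from scipy.spatial.transform import Rotation as R
st=bot.read_state();M=R.from_rotvec(st["tcp_rot"]).as_matrix()
p=st["tool_pos"]
for P,n in [((.212,.37,.21),6),((.345,.19,.20),6),((.40,.0,.20),5),((.4414,-.1292,.185),4)]:
    D=np.array(P)-p; print(P,n,(M.T@D/n).round(4)); p=np.array(P)
E
```

```text
(0.212, 0.37, 0.21) 6 [-0.0416  0.0063  0.0034]
(0.345, 0.19, 0.2) 6 [-0.018   0.0327  0.0017]
(0.4, 0.0, 0.2) 5 [-0.0299  0.0259  0.0001]
(0.4414, -0.1292, 0.185) 4 [-0.025   0.0229  0.0038]
```

Call:
arm_command([
  {"xyz": [-0.0416,0.0063,0.0034],"delta_rot": [0,0.002,0],"gripper": 0},
  {"xyz": [-0.0416,0.0063,0.0034],"delta_rot": [0,0,0],"gripper": 0},
  {"xyz": [-0.0416,0.0063,0.0034],"delta_rot": [0,0,0],"gripper": 0},
  {"xyz": [-0.0416,0.0063,0.0034],"delta_rot": [0,0,0],"gripper": 0},
  {"xyz": [-0.0416,0.0063,0.0034],"delta_rot": [0,0,0],"gripper": 0},
  {"xyz": [-0.0416,0.0063,0.0034],"delta_rot": [0,0,0],"gripper": 0},
  {"xyz": [-0.018,0.0327,0.0017],"delta_rot": [0,0,0],"gripper": 0},
  {"xyz": [-0.018,0.0327,0.0017],"delta_rot": [0,0,0],"gripper": 0},
  {"xyz": [-0.018,0.0327,0.0017],"delta_rot": [0,0,0],"gripper": 0},
  {"xyz": [-0.018,0.0327,0.0017],"delta_rot": [0,0,0],"gripper": 0},
  {"xyz": [-0.018,0.0327,0.0017],"delta_rot": [0,0,0],"gripper": 0},
  {"xyz": [-0.018,0.0327,0.0017],"delta_rot": [0,0,0],"gripper": 0},
])

```text
time: 1.3
tool_pos: [0.3457, 0.1889, 0.1998]
tcp_rot: [-2.645, -1.694, -0.003]
wrist_force: [1.4, 1.0, 0.9]
width: 0.002
```

Call:
arm_command([
  {"xyz": [-0.0299,0.0259,0],"delta_rot": [0,0,0],"gripper": 0},
  {"xyz": [-0.0299,0.0259,0],"delta_rot": [0,0,0],"gripper": 0},
  {"xyz": [-0.0299,0.0259,0],"delta_rot": [0,0,0],"gripper": 0},
  {"xyz": [-0.0299,0.0259,0],"delta_rot": [0,0,0],"gripper": 0},
  {"xyz": [-0.0299,0.0259,0],"delta_rot": [0,0,0],"gripper": 0},
  {"xyz": [-0.025,0.0229,0.0038],"delta_rot": [0,0,0],"gripper": 0},
  {"xyz": [-0.025,0.0229,0.0038],"delta_rot": [0,0,0],"gripper": 0},
  {"xyz": [-0.025,0.0229,0.0038],"delta_rot": [0,0,0],"gripper": 0},
  {"xyz": [-0.025,0.0229,0.0038],"delta_rot": [0,0,0],"gripper": 0},
  {"xyz": [0,0,0],"delta_rot": [0,0,0],"gripper": 0},
])

```text
time: 2.3
tool_pos: [0.4422, -0.1317, 0.1837]
tcp_rot: [-2.648, -1.689, -0.001]
wrist_force: [0.2, 0.0, -0.1]
width: 0.0
```

```bash
python3 - <<'E'
from h import *
from scipy.spatial.transform import Rotation as R
st=bot.read_state();M=R.from_rotvec(st["tcp_rot"]).as_matrix()
print(st["tool_pos"],st["q"],st["wrist_force"],M.round(4))
print(M.T@(np.array([.4414,-.1292,.145])-st["tool_pos"]))
s=grab("scene",1);crop(s,225,110,325,235,5,"s4.png"); print(proj(s,[st["tool_pos"],[.4414,-.1292,.141]]))
E
```

```text
[ 0.44219063 -0.13174596  0.18367766] [-3.44185576e-01 -1.11482722e-01  2.09665465e+00  9.08923062e-04
  1.15655083e+00 -1.47993553e+00] [ 0.24768538  0.00770865 -0.13781431] [[ 4.218e-01  9.067e-01  2.000e-04]
 [ 9.067e-01 -4.218e-01  8.000e-04]
 [ 8.000e-04 -2.000e-04 -1.000e+00]]
[ 0.00194335 -0.00178277  0.03867963]
[[263.12671869 155.32561379]
 [263.70252552 170.80936704]]
```

View pics/s4.png

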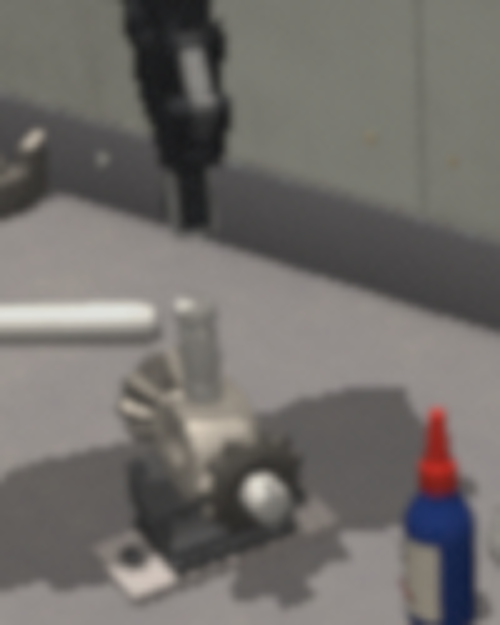

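The scene crop shows the shut fingertips at (263,156), where the projection puts them. The shaft top is at (264,171), directly below. I'm descending now.

Call:
arm_command([
  {"xyz": [0.0019,-0.0018,0.012],"delta_rot": [0,0,0],"gripper": 0},
  {"xyz": [0,0,0.012],"delta_rot": [0,0,0],"gripper": 0},
  {"xyz": [0,0,0.01],"delta_rot": [0,0,0],"gripper": 0},
  {"xyz": [0,0,0.003],"delta_rot": [0,0,0],"gripper": 0},
  {"xyz": [0,0,0],"delta_rot": [0,0,0],"gripper": 0},
])

```text
time: 2.85
tool_pos: [0.4402, -0.1253, 0.1462]
tcp_rot: [-2.643, -1.694, -0.001]
wrist_force: [0.3, -0.3, -0.4]
width: 0.004
```

Call:
arm_command([
  {"xyz": [0,0,0.001],"delta_rot": [0,0,0],"gripper": 0},
  {"xyz": [0,0,0.001],"delta_rot": [0,0,0],"gripper": 0},
  {"xyz": [0,0,0.001],"delta_rot": [0,0,0],"gripper": 0},
  {"xyz": [0,0,0.001],"delta_rot": [0,0,0],"gripper": 0},
])

```text
time: 3.25
tool_pos: [0.4413, -0.1263, 0.1438]
tcp_rot: [-2.645, -1.694, -0.003]
wrist_force: [-1.6, 1.0, 8.6]
width: 0.001
```

Call:
arm_command([
  {"xyz": [0,0,-0.004],"delta_rot": [0,0,0],"gripper": 0},
  {"xyz": [-0.0026,0.0013,0],"delta_rot": [0,0,0],"gripper": 0},
  {"xyz": [0,0,0],"delta_rot": [0,0,0],"gripper": 0},
  {"xyz": [0,0,0],"delta_rot": [0,0,0],"gripper": 0},
  {"xyz": [0,0,0],"delta_rot": [0,0,0],"gripper": 0},
])

```text
time: 3.75
tool_pos: [0.4409, -0.1291, 0.1472]
tcp_rot: [-2.645, -1.693, -0.002]
wrist_force: [-0.3, 0.1, -1.0]
width: -0.001
```

Call:
arm_command([
  {"xyz": [0,0,0.0015],"delta_rot": [0,0,0],"gripper": 0},
  {"xyz": [0,0,0.0015],"delta_rot": [0,0,0],"gripper": 0},
  {"xyz": [0,0,0.0015],"delta_rot": [0,0,0],"gripper": 0},
  {"xyz": [0,0,0.0015],"delta_rot": [0,0,0],"gripper": 0},
  {"xyz": [0,0,0.0015],"delta_rot": [0,0,0],"gripper": 0},
])

```text
time: 4.25
tool_pos: [0.4411, -0.1291, 0.1409]
tcp_rot: [-2.645, -1.694, -0.002]
wrist_force: [-3.8, 0.5, 9.2]
width: 0.002
```

Call:
arm_command([
  {"xyz": [0,0,0.0015],"delta_rot": [0,0,0],"gripper": 0},
  {"xyz": [0,0,0.001],"delta_rot": [0,0,0],"gripper": 0},
  {"xyz": [0,0,0.001],"delta_rot": [0,0,0],"gripper": 0},
  {"xyz": [0,0,0],"delta_rot": [0,0,0],"gripper": 0},
])

```text
time: 4.65
tool_pos: [0.4411, -0.1291, 0.1373]
tcp_rot: [-2.645, -1.694, -0.002]
wrist_force: [-3.2, 0.6, 6.7]
width: 0.0
```

Call:
arm_command([
  {"xyz": [0,0,0.0008],"delta_rot": [0,0,0],"gripper": 0},
  {"xyz": [0,0,0.0008],"delta_rot": [0,0,0],"gripper": 0},
  {"xyz": [0,0,0],"delta_rot": [0,0,0],"gripper": 0},
])

```text
time: 4.95
tool_pos: [0.4411, -0.1291, 0.136]
tcp_rot: [-2.645, -1.694, -0.002]
wrist_force: [-3.0, 1.5, 9.9]
width: 0.003
```

Call:
arm_command([
  {"xyz": [0,0,0.0006],"delta_rot": [0,0,0],"gripper": 0},
  {"xyz": [0,0,0],"delta_rot": [0,0,0],"gripper": 0},
])

```text
time: 5.15
tool_pos: [0.4412, -0.1291, 0.136]
tcp_rot: [-2.645, -1.694, -0.002]
wrist_force: [-5.8, 1.3, 12.6]
width: -0.002
```

Call:
arm_command([
  {"xyz": [0,0,0.0008],"delta_rot": [0,0,0],"gripper": 0},
  {"xyz": [0,0,0.0006],"delta_rot": [0,0,0],"gripper": 0},
  {"xyz": [0,0,0],"delta_rot": [0,0,0],"gripper": 0},
])

```text
time: 5.45
tool_pos: [0.4412, -0.1291, 0.1359]
tcp_rot: [-2.645, -1.694, -0.002]
wrist_force: [-8.9, 2.6, 20.7]
width: -0.0
```

The stop is reached: z stays at 0.136 while the force climbs to 21 N. I'm retracting and moving over to the gear.

```bash
python3 - <<'E'
from h import *
from scipy.spatial.transform import Rotation as R
st=bot.read_state();M=R.from_rotvec(st["tcp_rot"]).as_matrix()
print(M.T@(np.array([.5050,-.378,.136])-st["tool_pos"])/7)
E
```

```text
[-2.84845438e-02  2.31472276e-02 -7.64624723e-05]
```

Call:
arm_command([
  {"xyz": [0,0,-0.015],"delta_rot": [0,0,0],"gripper": 0},
  {"xyz": [0,0,-0.025],"delta_rot": [0,0,0],"gripper": 0},
  {"xyz": [0,0,-0.015],"delta_rot": [0,0,0],"gripper": 0},
  {"xyz": [-0.0285,0.0231,0],"delta_rot": [0,0,0],"gripper": 0.075},
  {"xyz": [-0.0285,0.0231,0],"delta_rot": [0,0,0],"gripper": 0.075},
  {"xyz": [-0.0285,0.0231,0],"delta_rot": [0,0,0],"gripper": 0.075},
  {"xyz": [-0.0285,0.0231,0],"delta_rot": [0,0,0],"gripper": 0.075},
  {"xyz": [-0.0285,0.0231,0],"delta_rot": [0,0,0],"gripper": 0.075},
  {"xyz": [-0.0285,0.0231,0],"delta_rot": [0,0,0],"gripper": 0.075},
  {"xyz": [-0.0285,0.0231,0],"delta_rot": [0,0,0],"gripper": 0.075},
  {"xyz": [0,0,0],"delta_rot": [0,0,0],"gripper": 0.075},
  {"xyz": [0,0,0],"delta_rot": [0,0,0],"gripper": 0.075},
])

```text
time: 6.65
tool_pos: [0.5041, -0.3784, 0.1865]
tcp_rot: [-2.645, -1.691, -0.002]
wrist_force: [-0.6, 0.2, -0.4]
width: 0.878
```

```bash
python3 - <<'E'
from h import *
from scipy.spatial.transform import Rotation as R
st=bot.read_state();M=R.from_rotvec(st["tcp_rot"]).as_matrix()
print(st["tool_pos"],st["width"],st["q"].round(2))
print(M.T@(np.array([.5050,-.378,.03])-st["tool_pos"]))
s=grab("scene",2);crop(s,225,130,425,290,4,"s5.png")
t=grab("top",2);crop(t,215,150,395,275,4,"t5.png")
crop(s,240,160,310,235,8,"s5b.png")
E
```

```text
[ 0.50405603 -0.37835245  0.18647657] 0.8783019550331741 [-0.68  0.21  1.75  0.    1.18 -1.82]
[0.00028747 0.00094649 0.15647668]
```

View pics/s5.png

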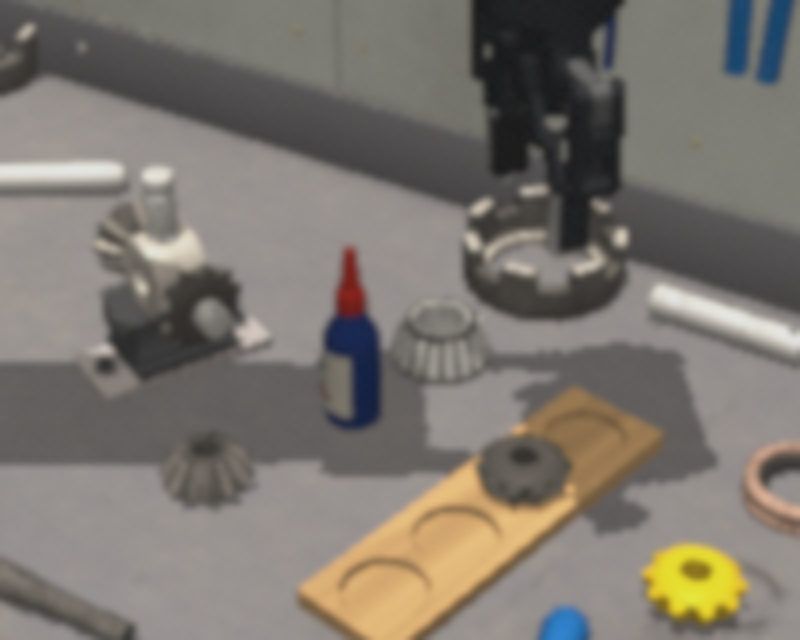

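View pics/t5.png

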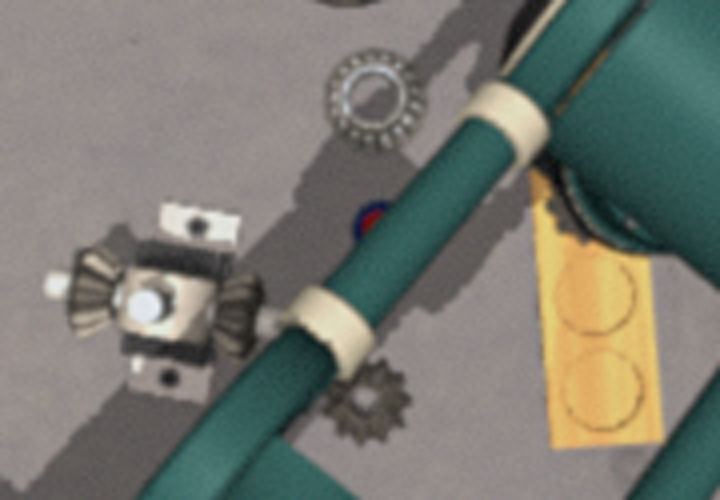

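View pics/s5b.png

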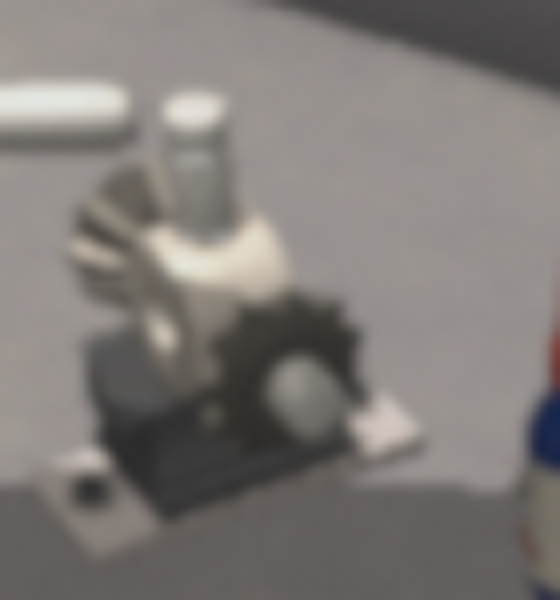

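The shaft top has dropped from row 90 to row 113 in the 8× crop, which is about 8 mm. The gear stands untouched at (524,468) in s5, and nothing else moved.

```bash
python3 - <<'E'
from h import *
t=load("top",2);s=load("scene",2)
def T(x,y,s_,x0,y0): return x0+(x+.5)/s_-.5, y0+(y+.5)/s_-.5
crop(t,225,195,295,255,11,"t5b.png")
print(atz(s,*T(195,113,8,240,160),.136),tri([(t,*T(150,304,4,215,150)),(s,*T(195,113,8,240,160))]))
E
```

```text
[ 0.43849235 -0.133367    0.136     ] (array([ 0.44141521, -0.1319581 ,  0.13404878]), [array([-0.49586301,  0.59941197]), array([0.6971551 , 0.04612878])])
```

View pics/t5b.png

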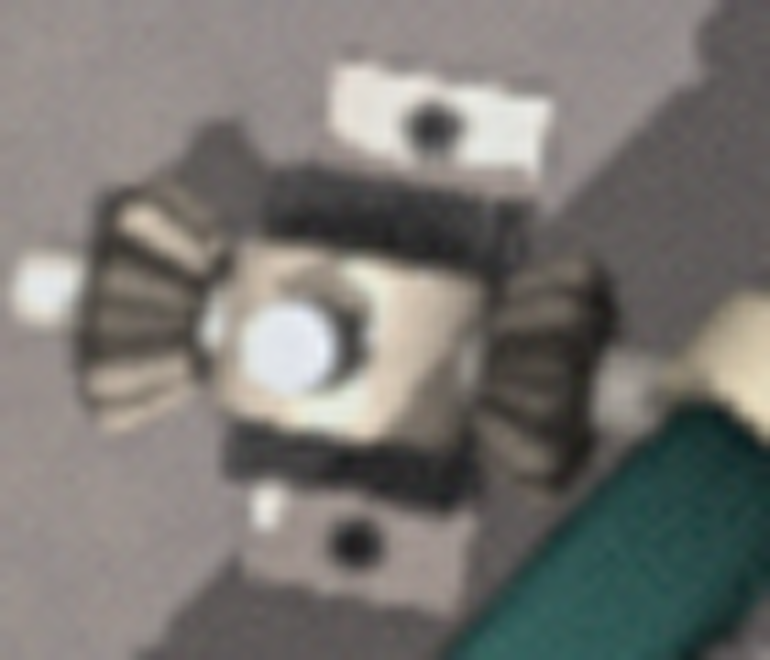

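Call:
arm_command([
  {"xyz": [0,0.001,0.04],"delta_rot": [0,0,0],"gripper": 0.07},
  {"xyz": [0,0,0.04],"delta_rot": [0,0,0],"gripper": 0.07},
  {"xyz": [0,0,0.04],"delta_rot": [0,0,0],"gripper": 0.07},
  {"xyz": [0,0,0.015],"delta_rot": [0,0,0],"gripper": 0.07},
  {"xyz": [0,0,0.01],"delta_rot": [0,0,0],"gripper": 0.07},
  {"xyz": [0,0,0],"delta_rot": [0,0,0],"gripper": 0.07},
  {"xyz": [0,0,0],"delta_rot": [0,0,0],"gripper": 0.07},
])

```text
time: 7.45
tool_pos: [0.5067, -0.3789, 0.0444]
tcp_rot: [2.644, 1.693, 0.004]
wrist_force: [0.2, -0.5, 1.6]
width: 0.815
```

Call:
arm_command([
  {"xyz": [0,0,0],"delta_rot": [0,0,0],"gripper": 0.07},
])

```text
time: 7.55
tool_pos: [0.507, -0.3794, 0.0449]
tcp_rot: [2.643, 1.692, 0.005]
wrist_force: [-0.1, -0.1, 0.8]
width: 0.82
```

```bash
python3 - <<'E'
from h import *
from scipy.spatial.transform import Rotation as R
t=load("top",2)
print(atz(t,225+290.5/11-.5,195+348.5/11-.5,.136))
st=bot.read_state();M=R.from_rotvec(st["tcp_rot"]).as_matrix()
print(st["tool_pos"],st["width"],M.T@(np.array([.5052,-.378,.02])-st["tool_pos"]))
s=grab("scene",3);crop(s,310,190,410,280,8,"s6.png")
E
```

```text
[ 0.44153862 -0.13077279  0.136     ]
[ 0.50699951 -0.37936638  0.04485902] 0.8195935668084263 [ 0.00046402 -0.00230761  0.02485026]
```

View pics/s6.png

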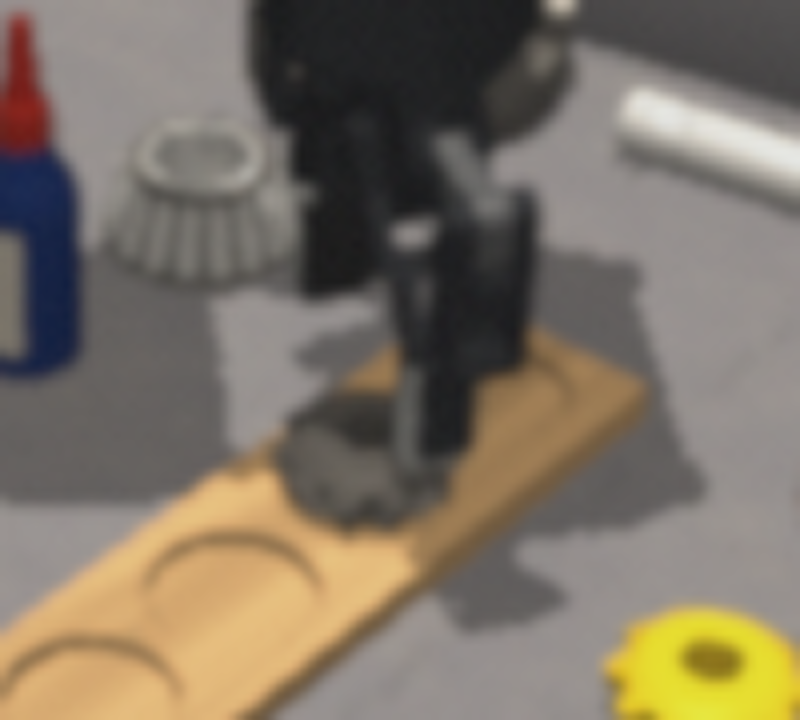

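Call:
arm_command([
  {"xyz": [0.0005,-0.002,0],"delta_rot": [0,0,0],"gripper": 0.068},
  {"xyz": [0,0,0.01],"delta_rot": [0,0,0],"gripper": 0.068},
  {"xyz": [0,0,0.01],"delta_rot": [0,0,0],"gripper": 0.068},
  {"xyz": [0,0,0.005],"delta_rot": [0,0,0],"gripper": 0.068},
  {"xyz": [0,0,0.003],"delta_rot": [0,0,0],"gripper": 0.066},
  {"xyz": [0,0,0],"delta_rot": [0,0,0],"gripper": 0.066},
  {"xyz": [0,0,0],"delta_rot": [0,0,0],"gripper": 0.066},
])

```text
time: 8.3
tool_pos: [0.5039, -0.3769, 0.0142]
tcp_rot: [-2.645, -1.693, -0.003]
wrist_force: [-0.6, 0.7, -1.1]
width: 0.776
```

```bash
python3 - <<'E'
from h import *
from scipy.spatial.transform import Rotation as R
st=bot.read_state();M=R.from_rotvec(st["tcp_rot"]).as_matrix()
print(st["tool_pos"],st["width"],M[:,2],M.T@(np.array([.5052,-.378,.0095])-st["tool_pos"]))
s=grab("scene",4);crop(s,320,210,400,280,10,"s7.png")
E
```

```text
[ 0.50386737 -0.37685756  0.01418348] 0.7760096671094635 [ 6.81797106e-04  1.93359866e-03 -9.99997898e-01] [-0.00048937  0.00168934  0.00468217]
```

View pics/s7.png

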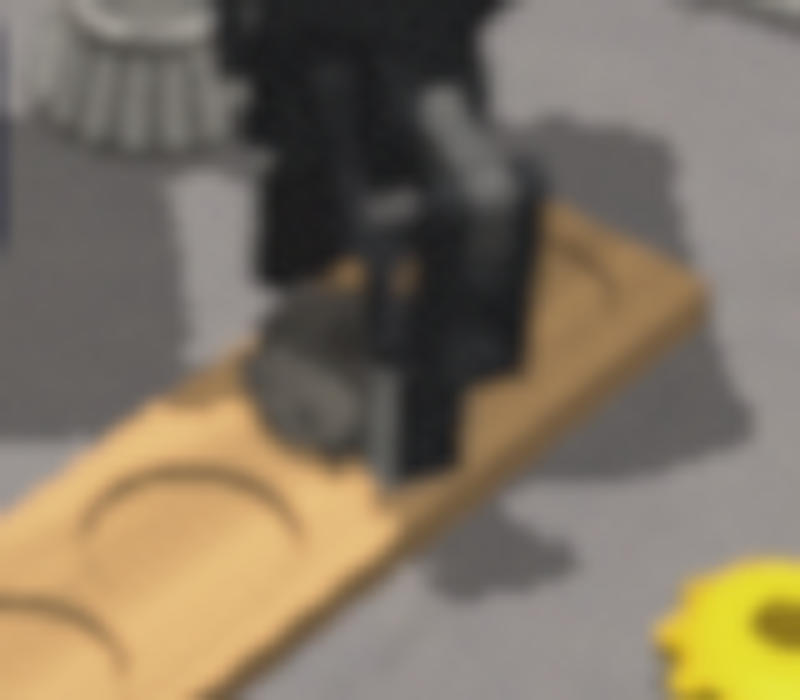

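Call:
arm_command([
  {"xyz": [0,0,0],"delta_rot": [0,0,0],"gripper": 0.066},
  {"xyz": [0,0,0],"delta_rot": [0,0,0],"gripper": 0.066},
])

```text
time: 8.55
tool_pos: [0.5041, -0.377, 0.0148]
tcp_rot: [-2.645, -1.694, -0.003]
wrist_force: [0.0, 0.3, 0.6]
width: 0.774
```

```bash
python3 - <<'E'
from h import *
from scipy.spatial.transform import Rotation as R
st=bot.read_state();M=R.from_rotvec(st["tcp_rot"]).as_matrix()
print(st["tool_pos"],st["width"],st["joint_vel"].round(3),M[:,2],M.T@(np.array([.5052,-.378,.0095])-st["tool_pos"]))
E
```

```text
[ 0.50411954 -0.37704864  0.01477595] 0.7735796070614559 [ 0.001  0.001  0.002  0.    -0.001  0.001] [ 0.00141544  0.00133098 -0.99999811] [-0.00042137  0.0013756   0.00527621]
```

Call:
arm_command([
  {"xyz": [-0.0004,0.0013,0.0025],"delta_rot": [0,0,0],"gripper": 0.066},
  {"xyz": [0,0,0.0025],"delta_rot": [0,0,0],"gripper": 0.066},
  {"xyz": [0,0,0],"delta_rot": [0,0,0],"gripper": 0.066},
  {"xyz": [0,0,0],"delta_rot": [0,0,0],"gripper": 0.066},
])

```text
time: 8.95
tool_pos: [0.5047, -0.3776, 0.0091]
tcp_rot: [-2.644, -1.693, -0.002]
wrist_force: [-1.3, -0.6, -0.5]
width: 0.773
```

Call:
arm_command([
  {"xyz": [0,0,0],"delta_rot": [0,0,0],"gripper": 0.06},
  {"xyz": [0,0,0],"delta_rot": [0,0,0],"gripper": 0.057},
  {"xyz": [0,0,0],"delta_rot": [0,0,0],"gripper": 0.054},
], force=25)

```text
time: 9.25
tool_pos: [0.5049, -0.3779, 0.0097]
tcp_rot: [-2.645, -1.694, -0.003]
wrist_force: [-1.6, -0.3, 2.0]
width: 0.632
```

Call:
arm_command([
  {"xyz": [0,0,0],"delta_rot": [0,0,0],"gripper": 0.045},
  {"xyz": [0,0,0],"delta_rot": [0,0,0],"gripper": 0.045},
  {"xyz": [0,0,0],"delta_rot": [0,0,0],"gripper": 0.045},
  {"xyz": [0,0,0],"delta_rot": [0,0,0],"gripper": 0.045},
], force=60)

```text
time: 9.65
tool_pos: [0.505, -0.3778, 0.0105]
tcp_rot: [-2.645, -1.694, -0.003]
wrist_force: [-2.1, 1.0, 5.3]
width: 0.601
```

```bash
python3 - <<'E'
from h import *
st=bot.read_state();print(st["tool_pos"],st["width"]*.0854,st["wrist_force"])
s=grab("scene",5);crop(s,320,210,400,280,10,"s8.png")
E
```

```text
[ 0.50501734 -0.37783896  0.01045878] 0.051301409873313136 [-2.06339886  0.9734689   5.32280867]
```

View pics/s8.png

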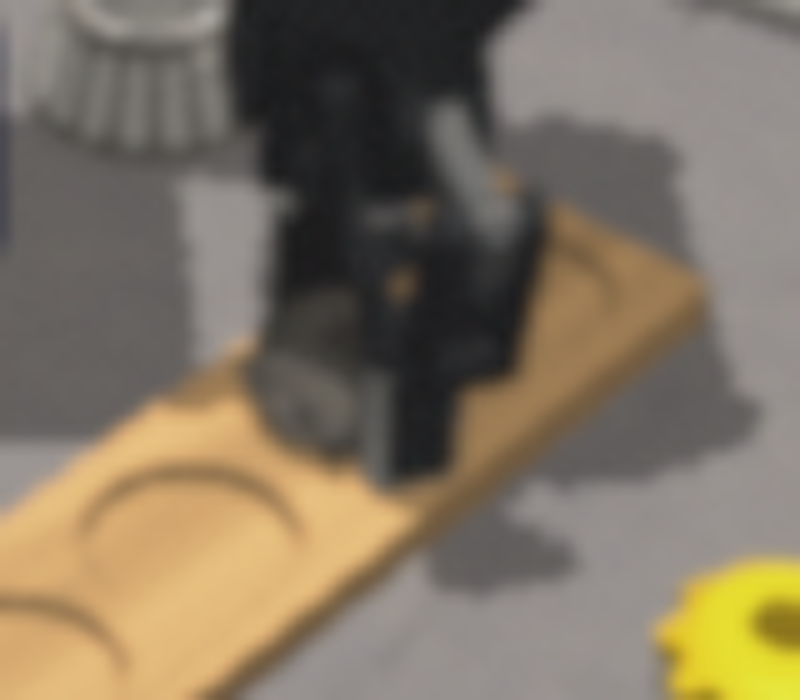

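Call:
arm_command([
  {"xyz": [0,0,-0.003],"delta_rot": [0,0,0],"gripper": 0.045},
  {"xyz": [0,0,-0.007],"delta_rot": [0,0,0],"gripper": 0.045},
  {"xyz": [0,0,-0.015],"delta_rot": [0,0,0],"gripper": 0.045},
  {"xyz": [0,0,-0.025],"delta_rot": [0,0,0],"gripper": 0.045},
  {"xyz": [0,0,-0.02],"delta_rot": [0,0,0],"gripper": 0.045},
  {"xyz": [0,0,0],"delta_rot": [0,0,0],"gripper": 0.045},
  {"xyz": [0,0,0],"delta_rot": [0,0,0],"gripper": 0.045},
])

```text
time: 10.4
tool_pos: [0.5053, -0.3782, 0.0803]
tcp_rot: [2.645, 1.694, 0.004]
wrist_force: [-0.8, 0.8, -1.5]
width: 0.595
```

```bash
python3 - <<'E'
from h import *
st=bot.read_state();print(st["tool_pos"],st["width"]*.0854,st["wrist_force"],st["tcp_rot"])
s=grab("scene",6);crop(s,315,175,405,265,8,"s9.png")
print(proj(s,st["tool_pos"]))
E
```

```text
[ 0.50526855 -0.37823053  0.08032239] 0.050790268305053975 [-0.83310525  0.77312295 -1.49047998] [2.64510091 1.6935847  0.00356608]
[[356.93709902 226.14421454]]
```

View pics/s9.png

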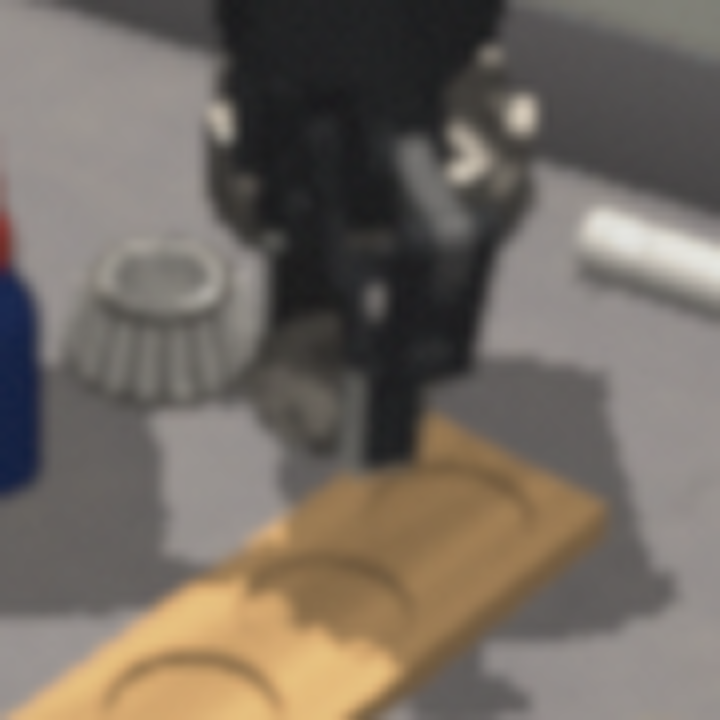

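Call:
arm_command([
  {"xyz": [0,0,-0.02],"delta_rot": [0,0,0],"gripper": 0.045},
  {"xyz": [0,0,-0.035],"delta_rot": [0,0,0],"gripper": 0.045},
  {"xyz": [0,0,-0.035],"delta_rot": [0,0,0],"gripper": 0.045},
  {"xyz": [0,0,-0.02],"delta_rot": [0,0,0.06],"gripper": 0.045},
  {"xyz": [0,0,0],"delta_rot": [0,0,0.12],"gripper": 0.045},
  {"xyz": [0,0,0],"delta_rot": [0,0,0.14],"gripper": 0.045},
  {"xyz": [0,0,0],"delta_rot": [0,0,0.14],"gripper": 0.045},
  {"xyz": [0,0,0],"delta_rot": [0,0,0.14],"gripper": 0.045},
  {"xyz": [0,0,0],"delta_rot": [0,0,0.14],"gripper": 0.045},
  {"xyz": [0,0,0],"delta_rot": [0,0,0.14],"gripper": 0.045},
  {"xyz": [0,0,0],"delta_rot": [0,0,0.14],"gripper": 0.045},
  {"xyz": [0,0,0],"delta_rot": [0,0,0.14],"gripper": 0.045},
])

```text
time: 11.65
tool_pos: [0.5037, -0.3773, 0.187]
tcp_rot: [-3.137, 0.042, 0.003]
wrist_force: [-0.9, 0.7, -1.9]
width: 0.597
```

Call:
arm_command([
  {"xyz": [0,0,0],"delta_rot": [0,0,0.14],"gripper": 0.045},
  {"xyz": [0,0,0],"delta_rot": [0,0,0.14],"gripper": 0.045},
  {"xyz": [0,0,0],"delta_rot": [0,0,0.14],"gripper": 0.045},
  {"xyz": [0,0,0],"delta_rot": [0,0,0.12],"gripper": 0.045},
  {"xyz": [0,0,0],"delta_rot": [0,0,0],"gripper": 0.045},
  {"xyz": [0,0,0],"delta_rot": [0,0,0],"gripper": 0.045},
])

```text
time: 12.25
tool_pos: [0.5041, -0.3775, 0.1879]
tcp_rot: [-3.017, 0.865, 0.003]
wrist_force: [-0.5, -0.5, -3.0]
width: 0.594
```

```bash
python3 - <<'E'
from h import *
from scipy.spatial.transform import Rotation as R
st=bot.read_state();M=R.from_rotvec(st["tcp_rot"]).as_matrix()
print(st["tool_pos"],st["width"]*.0854,st["wrist_force"],st["q"].round(2));print(M.round(4))
print(M.T@(np.array([.4415,-.1298,st["tool_pos"][2]])-st["tool_pos"]))
s=grab("scene",7);crop(s,315,135,405,225,8,"s10.png")
print(proj(s,st["tool_pos"]))
E
```

```text
[ 0.50408992 -0.37754852  0.18786281] 0.050743237175531135 [-0.49829212 -0.54909668 -2.96923065] [-0.68  0.21  1.75  0.    1.18 -0.13]
[[ 0.8482 -0.5297 -0.0011]
 [-0.5296 -0.8482  0.0034]
 [-0.0027 -0.0023 -1.    ]]
[-0.18430941 -0.17699164  0.00091139]
[[358.30546265 185.05368443]]
```

View pics/s10.png

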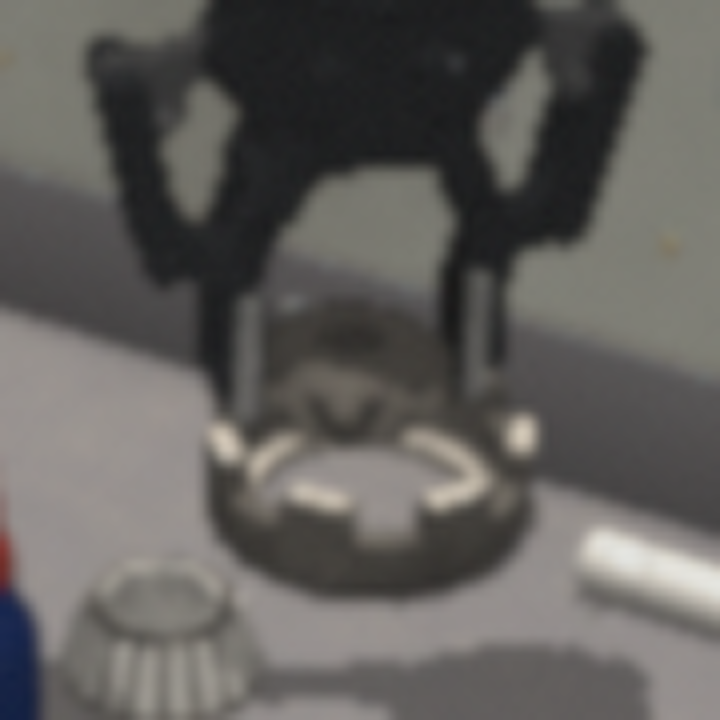

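The gear is held between the pads, bore at (350,325) in the crop and looking level. I'm carrying it to above the shaft at a gear-bottom height of about 0.18 m.

Call:
arm_command([
  {"xyz": [-0.0131,-0.0126,0],"delta_rot": [0,0,0],"gripper": 0.045},
  {"xyz": [-0.0263,-0.0253,0],"delta_rot": [0,0,0],"gripper": 0.045},
  {"xyz": [-0.0263,-0.0253,0],"delta_rot": [0,0,0],"gripper": 0.045},
  {"xyz": [-0.0263,-0.0253,0],"delta_rot": [0,0,0],"gripper": 0.045},
  {"xyz": [-0.0263,-0.0253,0],"delta_rot": [0,0,0],"gripper": 0.045},
  {"xyz": [-0.0263,-0.0253,0],"delta_rot": [0,0,0],"gripper": 0.045},
  {"xyz": [-0.0263,-0.0253,0],"delta_rot": [0,0,0],"gripper": 0.045},
  {"xyz": [-0.0131,-0.0126,0],"delta_rot": [0,0,0],"gripper": 0.045},
  {"xyz": [0,0,0],"delta_rot": [0,0,0],"gripper": 0.045},
  {"xyz": [0,0,0],"delta_rot": [0,0,0],"gripper": 0.045},
  {"xyz": [0,0,0],"delta_rot": [0,0,0],"gripper": 0.045},
  {"xyz": [0,0,0],"delta_rot": [0,0,0],"gripper": 0.045},
])

```text
time: 13.5
tool_pos: [0.4434, -0.1312, 0.1898]
tcp_rot: [-3.017, 0.87, -0.001]
wrist_force: [0.3, -0.1, -1.1]
width: 0.597
```

```bash
python3 - <<'E'
from h import *
from scipy.spatial.transform import Rotation as R
st=bot.read_state();M=R.from_rotvec(st["tcp_rot"]).as_matrix()
print(st["tool_pos"],st["width"]*.0854,st["wrist_force"],st["q"].round(2));print(M.round(4))
print(M.T@(np.array([.4415,-.1298,st["tool_pos"][2]])-st["tool_pos"]))
s=grab("scene",8);crop(s,220,100,310,215,7,"s11.png");crop(s,240,135,290,185,14,"s12.png")
print(proj(s,st["tool_pos"]))
t=grab("top",8);crop(t,200,150,400,275,4,"t11.png")
E
```

```text
[ 0.44339386 -0.13123592  0.18979294] 0.05096713979162424 [ 0.28271465 -0.08968952 -1.10963287] [-0.34 -0.12  2.09  0.    1.17  0.22]
[[ 8.463e-01 -5.327e-01  9.000e-04]
 [-5.327e-01 -8.463e-01  1.500e-03]
 [-1.000e-04 -1.800e-03 -1.000e+00]]
[-2.36768715e-03 -2.06424935e-04  5.43153815e-07]
[[263.19502213 152.76012695]]
```

View pics/s11.png

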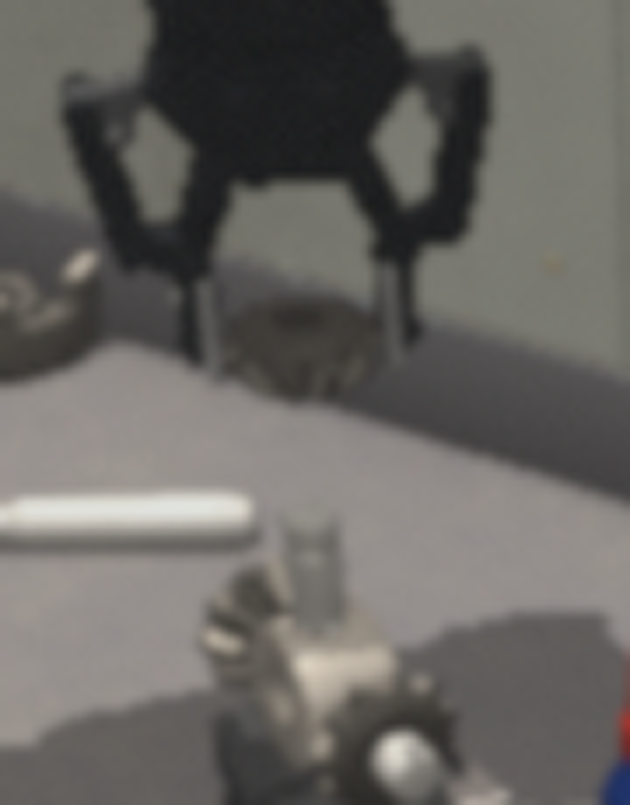

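View pics/s12.png

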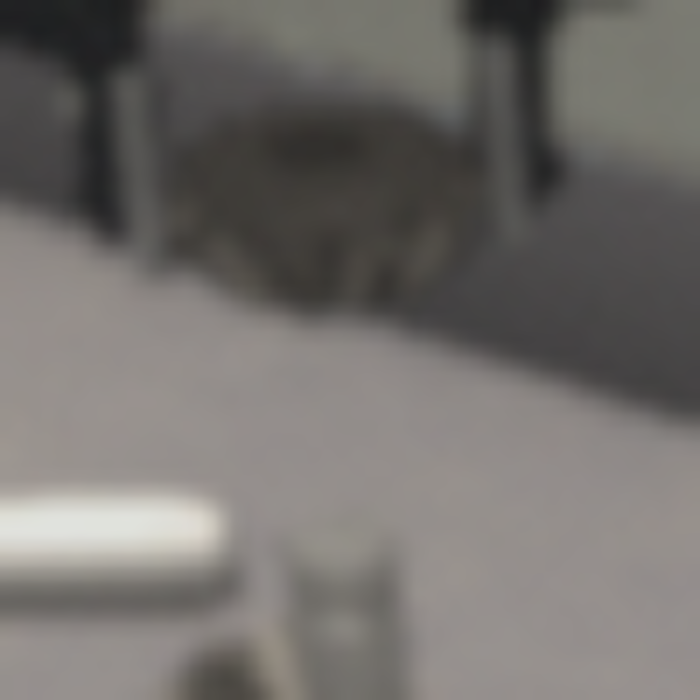

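View pics/t11.png

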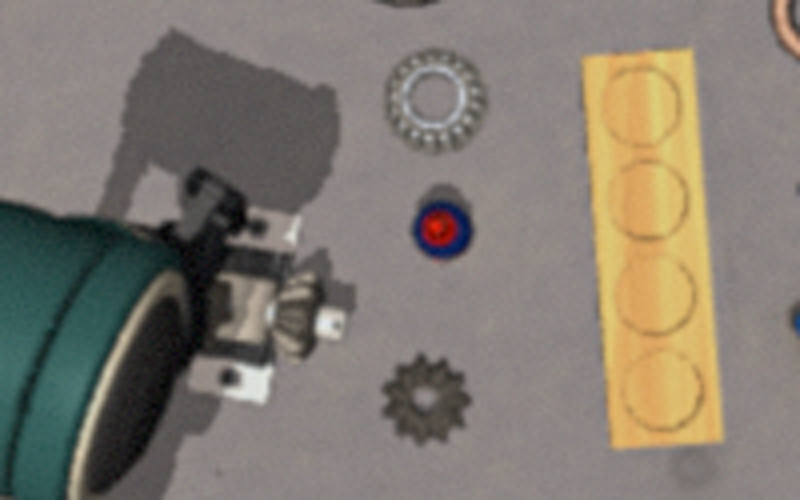

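```bash
cat >> h.py <<'E'
def overlay(c,x0,y0,x1,y1,s,f,gear=None,shaft=None,tilt=(0,0)):
    im=cv2.resize(c["pixels"][y0:y1,x0:x1,::-1],None,fx=s,fy=s,interpolation=cv2.INTER_CUBIC)
    a=np.linspace(0,2*np.pi,60)
    def circ(ctr,r,z,col,tl=(0,0)):
        P=np.c_[r*np.cos(a),r*np.sin(a),0*a+z]; P[:,2]+=tl[0]*P[:,0]+tl[1]*P[:,1]; P=P+[ctr[0],ctr[1],ctr[2]]
        q=proj(c,P); q=(q-[x0,y0]+.5)*s-.5
        cv2.polylines(im,[np.round(q).astype(np.int32)],True,col,1,cv2.LINE_AA)
    if gear is not None:
        for r,z,col in((.011,0,(0,255,0)),(.028,.018,(0,255,255)),(.017,.026,(255,255,0)),(.0095,.026,(0,0,255))): circ(gear,r,z,col,tilt)
    if shaft is not None: circ(shaft,.0095,0,(255,0,255))
    cv2.imwrite("pics/"+f,im)
E
python3 - <<'E'
from h import *
s=load("scene",8)
g=np.array([.4434,-.1312,.1853])
overlay(s,235,130,295,190,12,"o1.png",g,(.4415,-.1298,.136))
EOF=0
s0=load("scene",0)
overlay(s0,335,225,380,270,12,"o0.png",(.5052,-.378,.006))
E
```

```text
(no output)
```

View pics/o1.png

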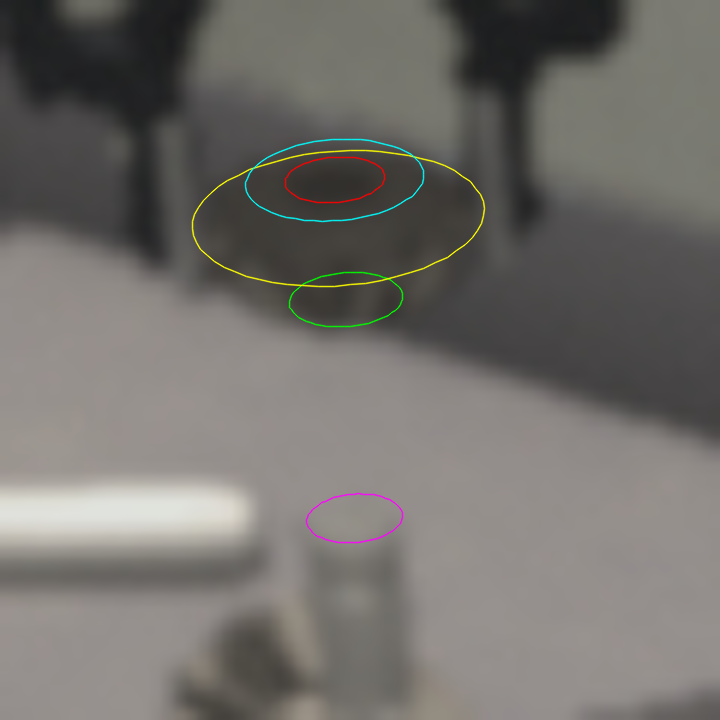

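View pics/o0.png

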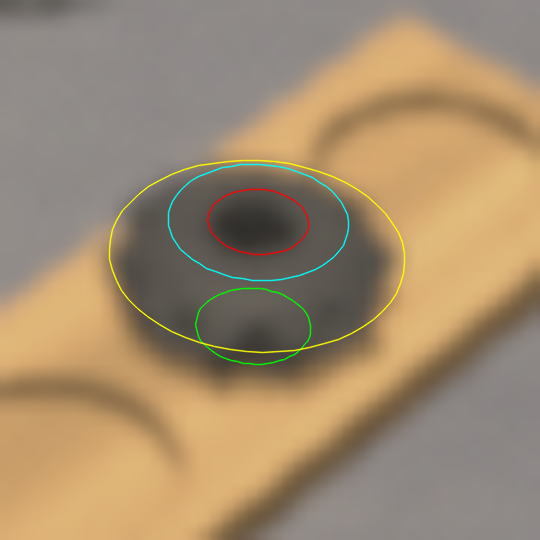

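```bash
python3 - <<'E'
from h import *
from scipy.optimize import least_squares
def fit(w,z0,z1,c0):
    m=(np.hypot(w[...,0]-c0[0],w[...,1]-c0[1])<.02)&(w[...,2]>z0)&(w[...,2]<z1)
    p=w[m]
    f=lambda c:np.hypot(p[:,0]-c[0],p[:,1]-c[1])-.0095
    r=least_squares(f,c0,loss="soft_l1",f_scale=.002); return r.x,m.sum(),np.std(r.fun),p[:,2].max()
for n in("scene",):
  for i in(0,2,4,5,6):
    print(n,i,fit(cloud(load(n,i)),.10,.130,np.array([.4415,-.1298])))
w=cloud(load("scene",2))
print((w[170:182,258:270,2]*1e3).round(0).astype(int))
w=cloud(load("top",2))
print((w[220:233,243:258,2]*1e3).round(0).astype(int))
m=w[...,2]>.125; m[:, :240]=0;m[:,262:]=0;m[:215]=0;m[235:]=0; print(w[m].mean(0),w[m].std(0),m.sum(),np.argwhere(m).mean(0))
w=cloud(load("top",0)); m=w[...,2]>.13; m[:, :240]=0;m[:,262:]=0;m[:215]=0;m[235:]=0; print(w[m].mean(0),m.sum(),np.argwhere(m).mean(0))
E
```

```text
scene 0 (array([ 0.44022624, -0.12804215]), np.int64(80), np.float64(0.0012748073021620003), np.float64(0.1297175420247342))
scene 2 (array([ 0.43979617, -0.12831361]), np.int64(85), np.float64(0.001324685964033989), np.float64(0.12979970272355934))
scene 4 (array([ 0.44038238, -0.12828842]), np.int64(83), np.float64(0.0011728495258379302), np.float64(0.12939679350990338))
scene 5 (array([ 0.4404073 , -0.12794831]), np.int64(79), np.float64(0.0011714027584700988), np.float64(0.12943743556170098))
scene 6 (array([ 0.43991844, -0.12811124]), np.int64(84), np.float64(0.0014881618837065248), np.float64(0.12973757716209877))
[[                   1                   -1                   -4
                     1                    0                   -1
                     0                    1                   -2
                    -1                    2                   -2]
 [                   1                    2                    0
                     0                   -1                  134
                   136                  135                   -3
                
[... 3014 characters left out ...]
136 135 135 129 119 110]
 [ 73  73  78  85 138 136 137 138 135 136 138 135 131 121 108]
 [ 68  73  81  83 133 135 136 137 133 132 134 135 132 120 108]
 [ 67  74  85  88 138 136 134 134 136 136 136 135 130 114 104]
 [ 59  79  84  84  85 136 135 138 137 133 136 134 119 103  93]
 [ -1  81  82  82  92  89 136 133 135 134 130 112  94  94  91]
 [  1  81  84  88  89  88  93  92  90  93  93  91  95  91  93]
 [ -2  -2  81  85  90  89  90  95  92  94  94  95  93  91  91]]
[ 0.44158338 -0.13061685  0.13483594] [0.00487741 0.00483953 0.00227196] 66 [226.15151515 250.93939394]
[ 0.44177109 -0.13041592  0.14261549] 69 [226.13043478 250.14492754]<stdin>:12: RuntimeWarning: invalid value encountered in cast
```

```bash
cat >> h.py <<'E'
from scipy.optimize import least_squares
def fitgear(c,c0,zb,img=None):
    """axis fit: surface-of-revolution residuals for back half points, c0 xy guess, zb bottom z"""
    w=cloud(c); m=(np.hypot(w[...,0]-c0[0],w[...,1]-c0[1])<.0275)&(w[...,2]>zb+.013)&(w[...,2]<zb+.032)
    m=cv2.erode(m.astype(np.uint8),np.ones((1,1)))>0
    p=w[m]
    def f(x):
        r=np.hypot(p[:,0]-x[0]-0,p[:,1]-x[1])*1e2
        return (p[:,2]-np.polyval(x[2:],r**2))
    r=least_squares(f,[c0[0],c0[1],0,0,0,zb+.026],loss="soft_l1",f_scale=.001,x_scale=[.001,.001,.001,.001,.001,.001])
    return r.x[:2].round(4),(r.x[-1]).round(4),m.sum(),np.std(r.fun).round(5)
def shafttop(c,z0,z1,c0):
    w=cloud(c); m=(np.hypot(w[...,0]-c0[0],w[...,1]-c0[1])<.016)&(w[...,2]>z0)&(w[...,2]<z1); return w[m].mean(0).round(4),m.sum()
E
python3 - <<'E'
from h import *
for n in("scene","top"): print(n,"start gear",fitgear(load(n,0),(.505,-.378),.006))
for i in(2,4,5,6): print("scene shaft",shafttop(load("scene",i),.1335,.14,(.4405,-.129)))
print("top shaft",shafttop(load("top",2),.1315,.14,(.4415,-.13)))
print("lifted",7,fitgear(load("scene",7),(.504,-.3775),.1834), 8,fitgear(load("scene",8),(.4434,-.1312),.1853))
w=cloud(load("scene",8)); print(((w[140:160,250:276,2]-.1853)*1e3).round(0))
w=cloud(load("top",0)); p=w[185:215,348:378]; m=p[...,2]>.017; print(p[m].mean(0),m.sum())
E
```

```text
scene start gear (array([ 0.5041, -0.376 ]), np.float64(0.0268), np.int64(288), np.float64(0.00251))
top start gear (array([ 0.5043, -0.3772]), np.float64(0.0305), np.int64(317), np.float64(0.002))
scene shaft (array([ 0.4388, -0.1297,  0.1358]), np.int64(29))
scene shaft (array([ 0.4389, -0.1294,  0.1356]), np.int64(30))
scene shaft (array([ 0.4392, -0.13  ,  0.1355]), np.int64(32))
scene shaft (array([ 0.4393, -0.1296,  0.1354]), np.int64(31))
top shaft (array([ 0.4415, -0.1301,  0.1354]), np.int64(60))
lifted 7 (array([ 0.5057, -0.373 ]), np.float64(0.2054), np.int64(319), np.float64(0.00273)) 8 (array([ 0.4435, -0.129 ]), np.float64(0.2068), np.int64(226), np.float64(0.00269))
[[  44. -138. -136. -136. -134. -134. -132. -131. -131. -130. -129. -127.
  -127. -126. -126. -122. -132. -129. -128. -116. -117. -115. -115.   41.
    39.   41.]
 [  43. -141. -140. -138. -139. -138. -135. -135. -134. -135. -130. -131.
  -128. -129. -124. -128. -125. -124. -123. -124. -133. -129. -129.   38.
    38.   37.]
 [  40. -145. -144. -144.   nan -140. -139. -137.   26.   25.   24.   25.
    26.   
[... 2192 characters left out ...]
165.]
 [-184. -184. -185. -185. -184. -186. -187.    5.    3.    1.    9.    7.
     4.    1.    5.    7.    4. -178. -176. -175. -175. -175. -171. -172.
  -170. -170.]
 [-186. -185. -186. -185. -185. -190. -188. -187. -183. -187. -188.    3.
  -187. -185. -186. -186. -181. -180. -179. -181. -178. -176. -174. -175.
  -174. -171.]
 [-185. -185. -185. -184. -187. -186. -187. -188. -184. -185. -184. -185.
  -189. -187. -186. -186. -185. -185. -184. -183. -182. -181. -180. -177.
  -177. -176.]
 [-188. -186. -183. -185. -184. -186. -184. -187. -185. -187. -185. -183.
  -185. -188. -187. -184. -184. -185. -186. -186. -185. -184. -182. -183.
  -180. -180.]]
[ 0.50396332 -0.37764884  0.02983594] 325
```

```bash
python3 - <<'E'
from h import *
t=load("top",0)
hsv=cv2.cvtColor(t["pixels"],cv2.COLOR_RGB2HSV)
sub=hsv[185:214,348:376]; m=((sub[...,1]<90)&(sub[...,2]<140)).astype(np.uint8)
n,l,st,ce=cv2.connectedComponentsWithStats(m); k=1+st[1:,4].argmax(); m=(l==k).astype(np.uint8)
for r in m: print(''.join('#' if x else '.' for x in r))
cs,_=cv2.findContours(m,cv2.RETR_EXTERNAL,cv2.CHAIN_APPROX_NONE)
h=cv2.convexHull(max(cs,key=len)); mm=cv2.moments(h); 
for nm,(a,b) in dict(hull=(mm["m10"]/mm["m00"],mm["m01"]/mm["m00"]),circ=cv2.minEnclosingCircle(h)[0]).items():
    print(nm,a+348,b+185,atz(t,a+348,b+185,.024))
# depth mask
w=cloud(t)[185:214,348:376]; d=(w[...,2]>.018).astype(np.uint8)
for r in d: print(''.join('#' if x else '.' for x in r))
cs,_=cv2.findContours(d,cv2.RETR_EXTERNAL,cv2.CHAIN_APPROX_NONE); h=cv2.convexHull(max(cs,key=len)); mm=cv2.moments(h);a,b=mm["m10"]/mm["m00"],mm["m01"]/mm["m00"];print(a+348,b+185,atz(t,a+348,b+185,.024))
E
```

```text
............................
............................
............................
............................
...............#............
.........##..####...........
.........#########..........
.........#############......
........##############......
......################......
.....##################.....
.....#######...########.....
.....######......########...
.....######.......#######...
.....######.......######....
....#######.......######....
....#######.......######....
....########.....#######....
......##################....
.......#################....
.......###############......
.......##############.......
.......#############........
...........#########........
............###....#........
............................
............................
............................
............................
hull 361.99306666666666 199.34453333333335 [ 0.50506922 -0.37805658  0.024     ]
circ 362.0 199.5 [ 0.50469355 -0.37807284  0.024     ]
............................
............................
............................
............................
..............###...........
........###.#####...........
........###########.##......
........###############.....
.......################.....
....###################.....
....###################.....
....####################....
.....#######....##########..
.....######......#########..
.....######......########...
....#######......#######....
...########......#######....
...#########.....#######....
....#####################...
......###################...
......###################...
......################......
......###############.......
......###.###########.......
...........##########.......
.........#..###.............
.............#..............
............................
............................
361.9276520195295 199.71282734132268 [ 0.50417897 -0.3778981   0.024     ]
```

Call:
arm_command([
  {"xyz": [-0.0018,0.0001,0.012],"delta_rot": [0,0,0],"gripper": 0.045},
  {"xyz": [0,0,0.012],"delta_rot": [0,0,0],"gripper": 0.045},
  {"xyz": [0,0,0.008],"delta_rot": [0,0,0],"gripper": 0.045},
  {"xyz": [0,0,0.003],"delta_rot": [0,0,0],"gripper": 0.045},
  {"xyz": [0,0,0],"delta_rot": [0,0,0],"gripper": 0.045},
  {"xyz": [0,0,0],"delta_rot": [0,0,0],"gripper": 0.045},
  {"xyz": [0,0,0],"delta_rot": [0,0,0],"gripper": 0.045},
  {"xyz": [0,0,0],"delta_rot": [0,0,0],"gripper": 0.045},
])

```text
time: 14.4
tool_pos: [0.442, -0.1295, 0.1553]
tcp_rot: [-3.017, 0.869, -0.002]
wrist_force: [-1.0, 0.0, -1.6]
width: 0.603
```

```bash
python3 - <<'E'
from h import *
from scipy.spatial.transform import Rotation as R
st=bot.read_state();M=R.from_rotvec(st["tcp_rot"]).as_matrix();p=st["tool_pos"]
print(p,st["width"]*.0854,st["wrist_force"]);print(M.round(4))
print(M.T@(np.array([.4418,-.1303,.1493])-p))
s=grab("scene",9);crop(s,235,135,295,195,12,"s13.png")
overlay(s,235,135,295,195,12,"o2.png",p-[0,0,.0045],(.4418,-.1303,.136))
w=cloud(s); d=w[150:185,250:278]
print((d[...,2]*1e3-100).round(0)[:28])
E
```

```text
[ 0.44197013 -0.12947025  0.15531514] 0.05147461828065489 [-0.97612848  0.04307278 -1.55115171]
[[ 8.468e-01 -5.319e-01  1.900e-03]
 [-5.319e-01 -8.468e-01  1.400e-03]
 [ 8.000e-04 -2.200e-03 -1.000e+00]]
[0.0002923  0.00080641 0.00601361]
[[  96.  -89.  -91.  -86.  -86.  -85.  -83.  -83.  -80.  -79.  -77.  -76.
   -77.  -75.  -74.  -73.  -74.  -72.  -70.  -67.  -68.  -67.  -67.   95.
    99.   99.   98.   99.]
 [  97.  -92.  -92.  -90.  -89.  -87.  -86.  -87.  -86.  -83.  -84.  -82.
   -76.  -79.  -77.  -77.  -77.  -75.  -74.  -72.   nan  -70.  -69.   95.
    97.   96.   93.   93.]
 [  96.  -96.  -96.  -94.  -94.  -91.  -92.  -89.  -89.  -87.  -87.  -84.
   -85.  -84.  -79.  -82.  -79.  -80.  -79.  -74.  -75.  -73.  -74.   96.
    94.   95.   93.   92.]
 [  96. -100.  -98.  -98.  -97.  -94.  -96.  -95.  -91.  -91.  -91.  -89.
   -87.  -86.  -87.  -83.  -82.  -80.  -79.  -80.  -80.  -77.  -77.   92.
    90.   91.   nan   88.]
 [  95. -100.  -99. -101.  -99. -100. -100.  -99.  -97.   nan  -94.  -94.
   -93.  -90.  -89.  -89.  -88.  -86.  -85.  -83.  -83.  -80.  -80.   90.
    90.   90
[... 3340 characters left out ...]
 [ -86.  -85.  -85.  -87.  -86.  -86. -101. -100. -102. -101.   35.   34.
    36.   36.   38.   35.   34.   32. -102.  -98. -100.  -99. -100. -101.
  -101.  -98. -104. -100.]
 [ -88.  -87.  -85.  -87.  -92.  -88. -101. -102. -100.  -98.   34.   34.
    36.   34.   35.   35.   34.   30.  -99. -100. -100. -100. -100.  -99.
  -102. -102.  -97.  -98.]
 [ -92.  -93.  -90.  -93.  -95.  -94.  -99. -101. -101. -100.   31.   29.
    32.   32.   32.   31.   31.   28.  -99. -100. -102. -100. -100. -100.
  -100.  -99.  -99. -101.]
 [ -96.  -96. -101. -104.  -99. -100. -100. -101.  -98. -101.   26.   30.
    28.   29.   29.   29.   28.   26. -100. -100. -101. -100. -101. -103.
  -102. -103.  -99. -101.]]
```

View pics/s13.png

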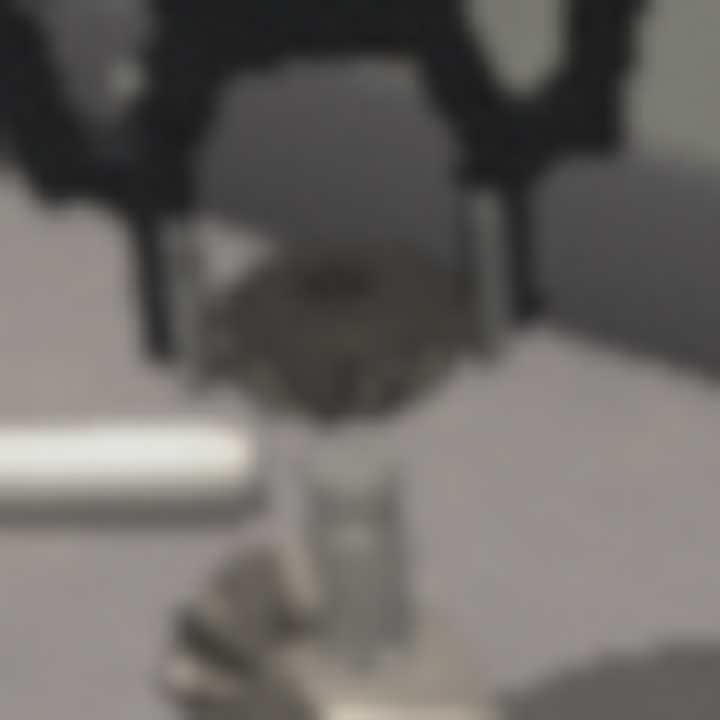

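View pics/o2.png

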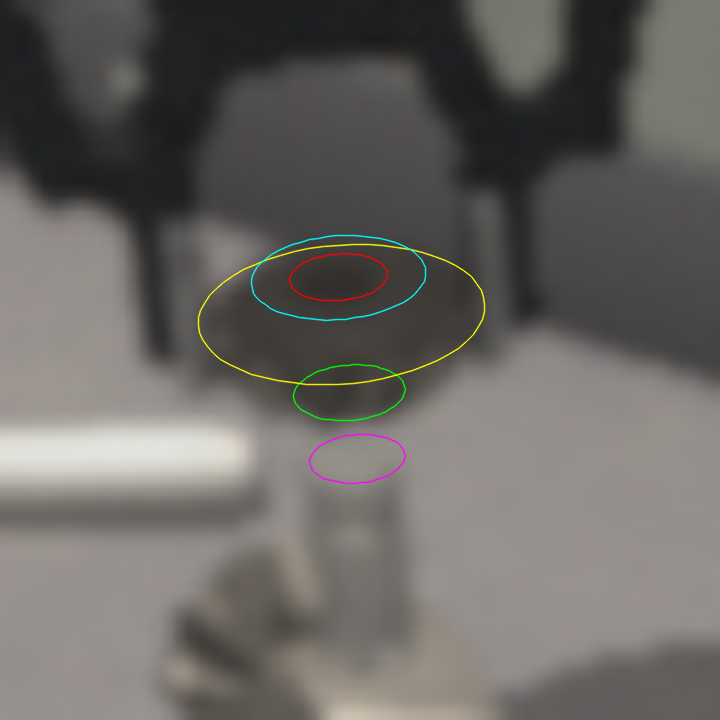

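```bash
python3 - <<'E'
from h import *
def hullc(m):
    cs,_=cv2.findContours(m.astype(np.uint8),cv2.RETR_EXTERNAL,cv2.CHAIN_APPROX_NONE); h=cv2.convexHull(max(cs,key=len)); mm=cv2.moments(h); return mm["m10"]/mm["m00"],mm["m01"]/mm["m00"]
def run(i,p,zt,sh=True):
    s=load("scene",i);w=cloud(s)
    r=np.hypot(w[...,0]-p[0],w[...,1]-p[1])
    for thr in(.002,.003,.004,.006):
        m=(w[...,2]>zt-thr)&(w[...,2]<zt+.004)&(r<.024); ys,xs=np.where(m)
        a,b=hullc(m); q=atz(s,a,b,zt-thr/3)
        print(i,thr,(round(a,2),round(b,2)),"gear-TCP mm",((q-p)[:2]*1e3).round(2))
    if sh:
        m=(w[...,2]>.1325)&(w[...,2]<.14)&(np.hypot(w[...,0]-.44,w[...,1]+.13)<.016); a,b=hullc(m);print("shaft",(a,b),atz(s,a,b,.1358).round(4))
run(9,np.array([.44197,-.12947,.1553]),.1768)
run(8,np.array([.44339,-.13124,.1898]),.2113)
run(7,np.array([.50409,-.37755,.18786]),.2094,False)
run(0,np.array([.5050,-.3778,.0105]),.032,False)
for i in(2,4,5,6): run(i,np.zeros(3)+9,0.1,True) if False else None
s=load("scene",2);w=cloud(s)
m=(w[...,2]>.1325)&(w[...,2]<.14)&(np.hypot(w[...,0]-.44,w[...,1]+.13)<.016); a,b=hullc(m);print("shaft2",(a,b),atz(s,a,b,.1358).round(4))
E
```

```text
9 0.002 (262.23, 158.49) gear-TCP mm [-2.7  -1.65]
9 0.003 (262.18, 158.86) gear-TCP mm [-3.5  -2.49]
9 0.004 (262.3, 158.93) gear-TCP mm [-3.17 -2.47]
9 0.006 (262.66, 159.46) gear-TCP mm [-3.39 -4.11]
shaft (263.2836879432624, 173.16312056737587) [ 0.439  -0.13    0.1358]
8 0.002 (261.86, 145.48) gear-TCP mm [-3.17 -2.04]
8 0.003 (262.14, 145.79) gear-TCP mm [-3.26 -3.19]
8 0.004 (262.11, 145.93) gear-TCP mm [-3.36 -3.16]
8 0.006 (262.43, 146.46) gear-TCP mm [-3.68 -4.72]
shaft (263.3541666666667, 173.18055555555554) [ 0.4391 -0.1302  0.1358]
7 0.002 (357.78, 177.14) gear-TCP mm [-3.47 -0.65]
7 0.003 (358.09, 177.56) gear-TCP mm [-3.79 -1.84]
7 0.004 (358.1, 177.6) gear-TCP mm [-3.46 -1.58]
7 0.006 (358.57, 178.01) gear-TCP mm [-3.13 -2.6 ]
0 0.002 (354.95, 243.93) gear-TCP mm [-3.42 -0.33]
0 0.003 (355.21, 244.02) gear-TCP mm [-2.92 -0.68]
0 0.004 (355.42, 244.28) gear-TCP mm [-2.95 -1.38]
0 0.006 (355.67, 244.58) gear-TCP mm [-2.71 -1.97]
shaft2 (263.07936507936506, 173.07936507936506) [ 0.4389 -0.1294  0.1358]
```

```bash
python3 - <<'E'
from h import *
s=load("scene",9); g=s["pixels"].astype(int).sum(2)
s2=load("scene",2); g2=s2["pixels"].astype(int).sum(2)
print("cols",list(range(255,274)))
for v in(173,176,178,180): print(v,g[v,255:274].tolist())
for v in range(169,181): print("s2",v,g2[v,255:274].tolist())
print("gear rgb rows")
for v in range(153,164): print(v,g[v,250:276].tolist())
E
```

```text
cols [255, 256, 257, 258, 259, 260, 261, 262, 263, 264, 265, 266, 267, 268, 269, 270, 271, 272, 273]
173 [533, 444, 417, 422, 414, 410, 421, 429, 430, 428, 426, 418, 409, 415, 432, 436, 436, 438, 437]
176 [321, 316, 371, 418, 421, 379, 341, 346, 359, 365, 357, 340, 331, 378, 424, 439, 440, 442, 441]
178 [353, 379, 408, 428, 418, 376, 336, 334, 346, 357, 343, 325, 318, 364, 415, 435, 439, 439, 438]
180 [383, 377, 384, 410, 423, 381, 343, 350, 370, 382, 375, 348, 331, 352, 397, 426, 433, 436, 439]
s2 169 [447, 441, 440, 442, 441, 440, 441, 444, 443, 444, 439, 442, 441, 441, 445, 445, 447, 448, 446]
s2 170 [472, 444, 441, 442, 443, 444, 448, 454, 460, 461, 459, 450, 448, 444, 443, 444, 446, 446, 446]
s2 171 [536, 463, 439, 444, 444, 455, 477, 509, 528, 531, 525, 505, 476, 454, 442, 440, 443, 443, 441]
s2 172 [572, 471, 435, 438, 447, 491, 558, 603, 621, 623, 618, 594, 544, 483, 448, 444, 442, 444, 443]
s2 173 [545, 452, 425, 432, 447, 531, 622, 657, 662, 660, 657, 633, 563, 480, 447, 445, 445, 446, 443]
s2 174 [477, 416, 414, 431, 444, 523, 614, 651, 658, 656, 645, 606, 519, 450, 441, 4
[... 1435 characters left out ...]
 171, 172, 155, 176, 226]
159 [279, 272, 272, 262, 215, 186, 183, 184, 176, 164, 153, 144, 147, 147, 148, 158, 171, 179, 181, 180, 176, 172, 169, 158, 181, 226]
160 [281, 261, 235, 219, 191, 178, 177, 184, 183, 177, 169, 166, 165, 165, 169, 177, 179, 181, 181, 182, 179, 176, 172, 167, 187, 228]
161 [277, 252, 211, 196, 183, 177, 179, 182, 185, 179, 179, 184, 177, 180, 179, 185, 186, 189, 186, 182, 178, 180, 183, 181, 190, 225]
162 [276, 249, 216, 210, 191, 179, 179, 178, 183, 184, 188, 189, 191, 196, 195, 196, 194, 190, 185, 181, 179, 181, 186, 187, 190, 224]
163 [266, 254, 228, 224, 203, 180, 177, 176, 182, 187, 190, 191, 196, 196, 200, 196, 194, 190, 179, 175, 186, 191, 189, 196, 198, 231]
```

```bash
python3 - <<'E'
from h import *
s=load("scene",9)
b=atz(s,262.35,158.1,.1767); sh=atz(s,263.65,173.25,.136)
print("bore",b,"shaft",sh,"move gear by mm",(sh-b)[:2]*1e3)
g=load("scene",0)["pixels"].astype(int).sum(2)
for v in range(238,249): print(v,g[v,346:366].tolist())
E
```

```text
bore [ 0.44002524 -0.13065835  0.1767    ] shaft [ 0.43921176 -0.13125066  0.136     ] move gear by mm [-0.81348284 -0.59231326]
238 [417, 414, 411, 412, 413, 400, 391, 397, 407, 414, 420, 433, 455, 465, 440, 414, 441, 479, 489, 490]
239 [414, 406, 383, 369, 355, 335, 320, 315, 312, 312, 313, 329, 356, 374, 369, 389, 436, 470, 485, 491]
240 [392, 365, 331, 304, 291, 282, 277, 266, 263, 257, 257, 266, 279, 289, 292, 321, 369, 416, 449, 469]
241 [338, 304, 278, 267, 266, 264, 259, 243, 224, 217, 217, 226, 245, 258, 265, 270, 291, 323, 367, 419]
242 [285, 256, 256, 261, 263, 258, 238, 204, 179, 172, 172, 187, 214, 243, 258, 261, 262, 261, 291, 364]
243 [266, 242, 255, 261, 258, 250, 217, 167, 147, 149, 149, 155, 178, 216, 248, 261, 261, 252, 262, 328]
244 [266, 250, 256, 261, 261, 249, 218, 173, 149, 143, 144, 153, 164, 206, 246, 264, 262, 257, 254, 289]
245 [252, 251, 257, 262, 267, 262, 246, 210, 180, 167, 173, 186, 204, 229, 253, 264, 261, 258, 250, 257]
246 [241, 248, 258, 262, 267, 268, 263, 245, 235, 225, 227, 234, 244, 254, 262, 262, 257, 254, 246, 242]
247 [230, 243, 252, 259, 268, 270, 270, 269, 263, 262, 258, 265, 265, 265, 265, 261, 260, 250, 244, 238]
248 [229, 242, 253, 256, 267, 274, 274, 275, 274, 272, 271, 272, 274, 274, 266, 262, 257, 249, 243, 241]
```

Call:
arm_command([
  {"xyz": [0,0.0009,0.002],"delta_rot": [0,0,0],"gripper": 0.045},
  {"xyz": [0,0,0.002],"delta_rot": [0,0,0],"gripper": 0.045},
  {"xyz": [0,0,0.0019],"delta_rot": [0,0,0],"gripper": 0.045},
  {"xyz": [0,0,0],"delta_rot": [0,0,0],"gripper": 0.045},
  {"xyz": [0,0,0],"delta_rot": [0,0,0],"gripper": 0.045},
  {"xyz": [0,0,0],"delta_rot": [0,0,0],"gripper": 0.045},
  {"xyz": [0,0,0],"delta_rot": [0,0,0],"gripper": 0.045},
  {"xyz": [0,0,0],"delta_rot": [0,0,0],"gripper": 0.045},
])

```text
time: 15.25
tool_pos: [0.4411, -0.1301, 0.1489]
tcp_rot: [-3.017, 0.869, -0.001]
wrist_force: [-0.4, -0.2, -1.1]
width: 0.597
```

```bash
python3 - <<'E'
from h import *
from scipy.spatial.transform import Rotation as R
st=bot.read_state();M=R.from_rotvec(st["tcp_rot"]).as_matrix();p=st["tool_pos"]
print(st["time"],p,st["width"]*.0854,st["wrist_force"],M[:,2].round(4))
s=grab("scene",10);crop(s,215,120,345,215,6,"s14.png")
w=cloud(s);r=np.hypot(w[...,0]-p[0]+.002,w[...,1]-p[1]+.001)
m=(r<.017)&(w[...,2]>.1635)&(w[...,2]<.18);q=w[m]
m2=q[:,2]>.1675
A=np.c_[q[m2][:,:2]-q[m2][:,:2].mean(0),np.ones(m2.sum())];c=np.linalg.lstsq(A,q[m2][:,2],rcond=None)[0];print("plateau z, slopes",c,m2.sum(),np.percentile(q[:,2],[50,75,90]))
m=(w[...,2]>.133)&(w[...,2]<.14)&(np.hypot(w[...,0]-.44,w[...,1]+.13)<.016);print("shaft top",np.median(w[m][:,2]),m.sum())
g=s["pixels"].astype(int).sum(2)
for v in range(156,166): print(v,g[v,255:272].tolist())
E
```

```text
15.25 [ 0.44110073 -0.13012735  0.148911  ] 0.05097049495124917 [-0.39877911 -0.17422771 -1.13778779] [ 9.0e-04  1.8e-03 -1.0e+00]
plateau z, slopes [-0.00637987  0.0158239   0.16954043] 72 [0.16927325 0.17013895 0.17075426]
shaft top 0.1348265161453241 25
156 [402, 395, 384, 365, 338, 309, 275, 239, 217, 207, 199, 195, 200, 201, 202, 207, 204]
157 [412, 406, 397, 381, 349, 316, 281, 241, 219, 208, 194, 179, 189, 193, 194, 198, 199]
158 [407, 378, 349, 326, 289, 254, 231, 209, 199, 191, 183, 172, 180, 183, 182, 186, 193]
159 [372, 316, 268, 236, 212, 191, 180, 169, 165, 164, 169, 173, 177, 180, 177, 174, 181]
160 [290, 239, 204, 187, 173, 160, 149, 145, 147, 149, 154, 162, 176, 179, 180, 174, 176]
161 [211, 190, 182, 179, 164, 151, 146, 142, 144, 143, 148, 163, 173, 182, 181, 175, 177]
162 [182, 181, 179, 179, 173, 167, 157, 156, 159, 158, 167, 170, 178, 183, 181, 176, 175]
163 [178, 180, 182, 178, 179, 179, 175, 171, 177, 175, 177, 179, 184, 187, 183, 182, 176]
164 [177, 176, 179, 184, 185, 185, 186, 183, 185, 190, 192, 190, 191, 185, 184, 182, 180]
165 [175, 178, 179, 178, 185, 189, 188, 190, 194, 196, 199, 201, 195, 187, 180, 182, 187]
```

View pics/s14.png

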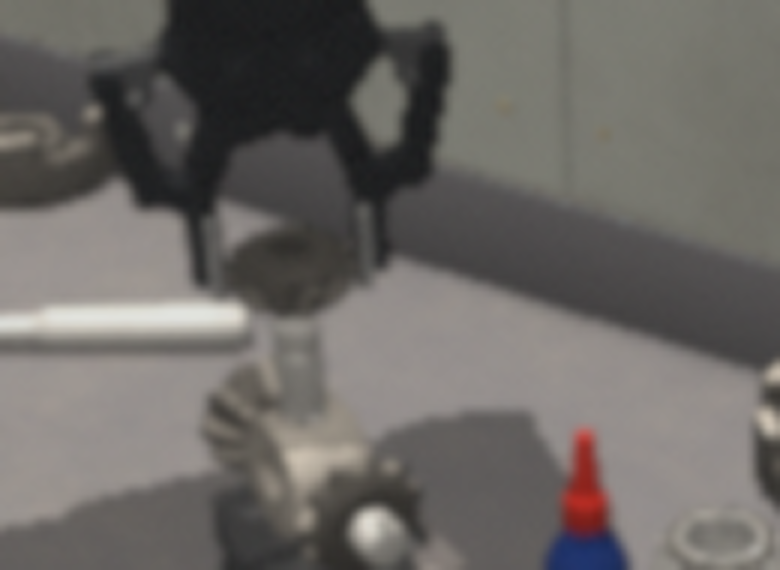

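Call:
arm_command([
  {"xyz": [0.0003,-0.0002,-0.0005],"delta_rot": [0,0,0],"gripper": 0.045},
  {"xyz": [0,0,0],"delta_rot": [0,0,0],"gripper": 0.045},
  {"xyz": [0,0,0],"delta_rot": [0,0,0],"gripper": 0.045},
  {"xyz": [0,0,0],"delta_rot": [0,0,0],"gripper": 0.045},
  {"xyz": [0,0,0],"delta_rot": [0,0,0],"gripper": 0.045},
])

```text
time: 15.8
tool_pos: [0.4414, -0.1301, 0.1493]
tcp_rot: [-3.017, 0.869, -0.0]
wrist_force: [-0.5, -0.2, -1.9]
width: 0.599
```

```bash
python3 - <<'E'
from h import *
from scipy.spatial.transform import Rotation as R
def slope(i,c,zb):
    w=cloud(load("scene",i)); r=np.hypot(w[...,0]-c[0],w[...,1]-c[1]); m=(r<.017)&(w[...,2]>zb+.0235)&(w[...,2]<zb+.03);q=w[m]
    A=np.c_[q[:,:2]-np.array(c),np.ones(len(q))]; k=np.linalg.lstsq(A,q[:,2],rcond=None)[0]; print(i,k.round(4),len(q))
grab("scene",11);st=bot.read_state();p=st["tool_pos"];print(st["time"],p,st["tcp_rot"],st["wrist_force"],st["joint_vel"].round(3))
o=np.array([-.002,-.001])
slope(0,np.array([.505,-.378])+[-.001,.0003],.006)
slope(7,np.array([.50409,-.37755])+o,.1834);slope(8,np.array([.4434,-.1312])+o,.1853);slope(9,np.array([.44197,-.12947])+o,.1508);slope(10,np.array([.4411,-.1301])+o,.1444);slope(11,p[:2]+o,p[2]-.0045)
t=grab("top",11);crop(t,200,110,440,275,3,"t12.png")
E
```

```text
15.85 [ 0.44142057 -0.13008193  0.14935053] [-3.01688229e+00  8.69208935e-01 -4.98240719e-04] [ 0.13805995 -0.1106966  -2.0091273 ] [-0.    -0.    -0.     0.001 -0.001 -0.001]
0 [0.0195 0.0006 0.0313] 81
7 [-0.0015 -0.002   0.2084] 87
8 [0.0207 0.0113 0.2104] 66
9 [0.0135 0.0129 0.1762] 68
10 [-0.0103  0.0058  0.1696] 69
11 [-0.0095  0.019   0.1702] 69
```

View pics/t12.png

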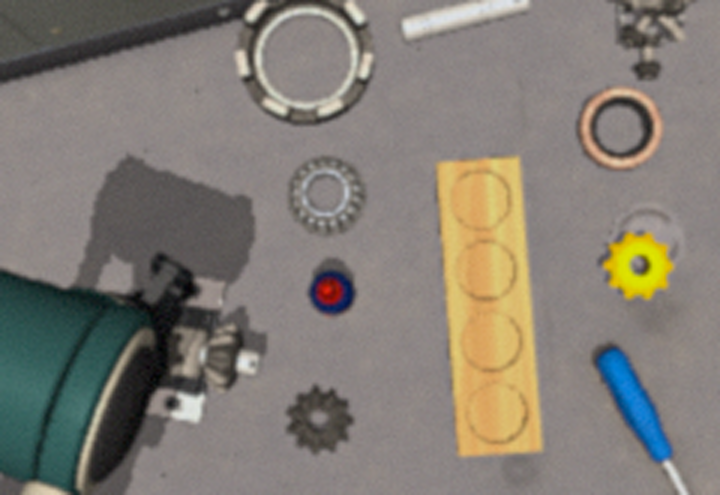

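The slope noise matches the reading from when the gear stood flat in the tray, so it is level. The bystanders are unmoved and the arm is still, so I'm handing in.

```bash
python3 -c "
from workcell import bot
print(bot.finish_job())"
```

```text
the job is handed in; nothing more can be done
None
```

The shaft is fully home, and the gear is held level above it with its small end about 9 mm over the shaft end. I handed the job in at about 15.9 s.

- **Shaft:** I pushed it straight down with the closed fingertips. It stopped at 136 mm above the bench, and the height did not change while the force rose to 21 N. The depth image afterwards showed its end at about 135.5–136 mm.
- **Carry:** I gripped the gear at the rim with 60 N, lifted it clear and carried it about 18 cm above the bench, higher than the bottle and the shaft. In the last top picture the other bench items showed no movement from their starting places.
- **Grip contact:** As the fingers closed, an upward force of about 5 N appeared, so the fingertips may have touched the fixed tray lightly. It disappeared on lifting.
- **Final pose:** The measured tool position is (0.4414, -0.1301, 0.1493) m, which puts the small end at about 144.8 mm. Tool tilt was about 0.1°. The wrist force read about 2 N, roughly the gear's weight, so it touches nothing.
- **Alignment:** The two cameras put the target tool position about 0.6 mm apart, so I aimed between them. One rougher depth estimate disagreed by 2–3 mm along the camera's line of sight, and I gave it less weight. The depth images were too noisy to show a gear tilt under about 1°, but they read the same as when it stood flat in the tray.

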